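# Index a plaster mould on the banding wheel, clean its seam and clip it shut

### The arm

A 6-joint arm with a two-finger parallel gripper is mounted at the origin on the work surface. World frame = base frame: x ahead of the robot, y to its left, z up, the work surface at z = 0. Lengths are in mm, angles in rad, forces in N, time in s.
With the tool pointing down it reaches from about 350 to 875 mm from the base axis. Payload 4.2 kg.
Tool frame: the origin (TCP) lies on the mounting face of the last link; the fingertips stand 173 mm ahead of it and the grasp point (between the pads) lies 155 mm ahead of it; z points along the fingers, y is the direction in which the jaws open and shut (so a half turn about z gives the same grasp; the last joint's range is limited). The gripper opens to 85 mm and grips with 20 to 120 N. Pads are 22 mm wide; open, the fingers measure 114 mm over their backs; the gripper's body (76 mm by 85 mm) begins 54 mm behind the grasp point. The pads swing forward as they close: fully open they stand 13 mm farther back than shut.
Start: joints at [-1.044, 0.385, 0.008, 0, -1.194, -0.259], TCP at [165.398, -602.697, 404.712] pointing down, gripper open.
Joint ranges: [-3.14, 3.14], [-1.21, 2.06], [-1.07, 1.41], [-3.16, 2.05], [-2.99, -0.16], [-3.1, 3.1]. Speed limits (rad/s): [2.79, 2.79, 3.14, 3.14, 3.14, 3.14].

### API

Orientations are given as a unit quaternion [x, y, z, w].
In Python, from bench import arm gives the robot as it stands.
- The arm moves only by the shell command python3 -m jog 'ROWS' [OPENING]. ROWS is JSON, a list that holds one entry, the list of rows, each a list of 4 numbers: the shift along the tool's x, y, z in mm, then the turn about the tool's z in degrees. In form: [[[x, y, z, spin], ...]]. A call has exactly 5 rows; each row is the pose to reach, as a shift and turn from the pose measured when the call began, along the tool's axes at that moment; what a row does not reach only later rows make up. A row lasts 1/8 s, in which the tool goes at most 62.5 mm and 10.7 degrees, less where a joint would pass 70% of its speed; a pose out of reach is approached as far as the arm can. A call with a gripper value outside its range is refused whole. OPENING is the finger opening in mm, from 0 to 85.4, set as the call begins (- or left out, the last holds). The fingers move at their own pace and stop on an object; the grip force is fixed at half the most. Time passes only in rows, so rows that repeat a pose let the fingers close, or fill a call up. It gives the time, the measured TCP pose, the force and the opening at its end, in the units of the state.
- arm.read_state(): the state, without advancing time (a new reading comes with each control period).
- arm.get_image(name): name is "side" or "top"; returns (picture, depth): 420x560x3 uint8, blue, green, red; 420x560 float32, mm along the optical axis (not along the pixel's ray), 0 where there is no reading.
- arm.camera_params(name): a dict with "mtx" (3x3 intrinsics, pixels), "R" (3x3) and "t" (3): a world point X has camera coordinates R X + t. Camera axes: x right, y down, z forward; pixel columns grow to the right and rows downward; lengths in mm; the calibration is good to about 2 mm. A picture is of the moment at which its call begins. camera_params takes no time and is no camera call.
- arm.job_done(): hands the job in, once; it reports no verdict.
The state is a dict: "clock": time; "joints": joint angles; "joint_vel": joint speeds; "joint_efforts": joint torques, N m; "position": TCP position; "ee_rot": TCP orientation; "contact_force": force on the tool from outside, world axes, zero at the start; "wrist_torque": the same for the moment, N m; "gripper_width": finger opening in mm.
Only numpy, scipy, OpenCV 4.12 (cv2) and the standard library are available. Lean on these libraries where they do the work, as an engineer would, in place of code of your own. Each camera call takes 0.05 s, during which the arm holds its last target.

### The job

Get the plaster mould ready for its next casting: turn the banding wheel, by the mould standing on it, until the black mark on its rim meets the pointer on the stand. Then take the T-handled seam tool, draw its tip slowly (about 2 cm a second) along the bottom of the seam groove in the mould's top, in touch all the way from near the marked end to near the other end, and lay the tool back in its rest as it was. Finally set every bridge clip on the bench astride the mould, square across the seam and fully down, with the mark still at the pointer and the other wares left standing where they are.

Things in the scene. Friction and masses are not known exactly. Their poses are not given: they have to be found in the camera images.
- wheel (a joint): Angle (rad) of the wheel head with the mould, about the vertical axis, growing counter-clockwise seen from above; 0 when the black mark is exactly at the pointer. It starts between 1.3 and 2.75, has stops at -3.1 and 3.1, turns with a stiff friction of about 0.2 N m and stays where it is left.
- pointer (a point): Tip of the steel pointer on the fixed stand, 119 mm from the wheel's axis and 52 mm above the bench; its x axis points from the wheel's axis outward through the pointer. The cast stand has a post behind the pointer, 119 to 140 mm from the axis, 56 mm high.
- mark (a point): The black mark on the rim of the aluminium wheel head (230 mm across, top 52 mm above the bench), 113 mm from the axis, at head-top height; it lies in line with the seam, and its x axis points outward.
- mould: White two-part plaster mould fixed on the wheel head, 186 mm long (x, to the marked end), 56 mm wide (y); origin on the wheel's axis at its underside, 52 mm above the bench, z up. Top at 70 mm over the origin, with the seam groove along its middle, 12 mm wide, 5 mm deep. End lips (85 to 93 mm from the centre) rise to 78 mm. Grip it across its width to turn the wheel.
- seam0 (a point): Point on the floor of the groove along the mould's top, 66 mm from the centre towards the marked end: the start of the stroke. Its axes are the mould's.
- seam1 (a point): Point on the floor of the groove along the mould's top, 47 mm from the centre towards the marked end. Its axes are the mould's.
- seam2 (a point): Point on the floor of the groove along the mould's top, 28 mm from the centre towards the marked end. Its axes are the mould's.
- seam3 (a point): Point on the floor of the groove along the mould's top, 9 mm from the centre towards the marked end. Its axes are the mould's.
- seam4 (a point): Point on the floor of the groove along the mould's top, 9 mm from the centre away from the marked end. Its axes are the mould's.
- seam5 (a point): Point on the floor of the groove along the mould's top, 28 mm from the centre away from the marked end. Its axes are the mould's.
- seam6 (a point): Point on the floor of the groove along the mould's top, 47 mm from the centre away from the marked end. Its axes are the mould's.
- seam7 (a point): Point on the floor of the groove along the mould's top, 66 mm from the centre away from the marked end: the end of the stroke. Its axes are the mould's.
- tool: T-handled seam tool, 90 g: wooden bar 100 mm long (x), 18 by 18 mm, with a straight metal shank down from its middle. Origin at the centre of the bar's underside, z up; bar from z = 0 to 18 mm; the shank (9, then 6 mm thick) ends in a round 6 mm tip at z = -58 mm. Pinch the bar across y at its middle. Same either way round.
- tip (a point): The lowest point of the seam tool's tip, 58 mm below the tool's origin.
- rest: Fixed wooden tool rest: foot 130 (x) by 60 mm; origin at the centre of its underside, z up. Two uprights, 14 mm thick, at x = +-38 mm carry the tool's bar at 72 mm height, along the rest's x, in open slots 28 mm wide (y) between cheeks 12 mm high; the shank hangs between them. Laid back, the tool's origin is 72 mm above the rest's.
- clip0: Aluminium bridge clip on two legs, 44 mm deep (x), 76 across (y), 61 high, 140 g; origin on the bench midway between the feet, z up. Legs 25 mm long, 64 mm clear between them; plate at 25-33 mm height; on it a grey grip block 34 (x) by 16 mm (y), 33-61 mm high: pinch it across y. Same either way round. Seated, its x lies along the seam, origin 45 mm above the mould's. May be absent (None).
- clip1: Aluminium bridge clip on two legs, 44 mm deep (x), 76 across (y), 61 high, 140 g; origin on the bench midway between the feet, z up. Legs 25 mm long, 64 mm clear between them; plate at 25-33 mm height; on it a grey grip block 34 (x) by 16 mm (y), 33-61 mm high: pinch it across y. Same either way round. Seated, its x lies along the seam, origin 45 mm above the mould's. May be absent (None).
- clip2: Aluminium bridge clip on two legs, 44 mm deep (x), 76 across (y), 61 high, 140 g; origin on the bench midway between the feet, z up. Legs 25 mm long, 64 mm clear between them; plate at 25-33 mm height; on it a grey grip block 34 (x) by 16 mm (y), 33-61 mm high: pinch it across y. Same either way round. Seated, its x lies along the seam, origin 45 mm above the mould's. May be absent (None).
- cup: White cup 72 mm across, 75 mm high, to be left alone; origin at its underside.
- stamp: Wooden turned stamp 52 mm across, 88 mm high, to be left alone; origin at its underside.
- mug: Plaster-white mug 72 mm across, 70 mm high, to be left alone; origin at its underside.
- jar: Clear jar with a white cap, 70 mm across, 70 mm high, to be left alone; origin at its underside.
Not all that is in view belongs to the job. Leave any yellow look-alike of the clip0 alone. What is shaped like the clip1 but blue is not meant.

How it is judged:
By the outcome, as a careful person would: the job done as asked, in the order asked, and still so for the second after the job is handed in, with the robot touching nothing.
Of clip0, clip1, clip2 only 2 to 3 are there at a start; the rules pass over those that are not, and their reading is None.
At some moment in a run one of clip0, clip1, clip2 may be knocked a few centimetres aside while the robot is not near it.
It also fails if it takes over 210 s, if anything falls off the work surface, if the arm or the gripper's body presses on something with over 40 N, if the wrist force passes 120 N, or if a joint passes its speed limit or range.

## Working session

There is one attempt and no reset: what is moved stays moved. The work goes in short steps, Python scripts to look and compute and a shell command to move; the robot and the scene stay as the last step left them, time stands still between calls to the robot, and variables do not carry over. Pictures are saved under pics/ and viewed, and the job is handed in when it is done.

```bash
ls; mkdir -p pics; python3 - <<'E'
from bench import arm
import cv2
s=arm.read_state();print(s)
for n in("side","top"):
    im,d=arm.get_image(n);cv2.imwrite(f"pics/{n}0.png",im)
    import numpy as np; np.save(f"pics/{n}0.npy",d)
    print(n,arm.camera_params(n))
E
```

```text
pics
{'clock': 0.0, 'joints': array([-1.04440116e+00,  3.85583735e-01,  6.60769683e-03, -4.86341698e-04,
       -1.19396978e+00, -2.58643847e-01]), 'joint_vel': array([-6.84621917e-04, -2.59587294e-04,  5.53223151e-06,  1.19366169e-03,
       -4.54619907e-04,  6.21718410e-05]), 'joint_efforts': array([ 7.12510282e-04, -3.92287982e+01,  1.88400793e+01,  4.18635160e+00,
       -4.59115603e-03, -1.41400159e-05]), 'position': array([ 165.36023437, -602.52039885,  403.59952586]), 'ee_rot': array([-1.33387113e-01,  9.91063405e-01,  1.07946132e-03, -2.02283950e-04]), 'contact_force': array([-0.27012228,  0.42722436, -0.2467003 ]), 'wrist_torque': array([ 0.03823992, -0.03508921,  0.00045801]), 'gripper_width': 85.450168107328}
side {'mtx': array([[546.53738562,   0.        , 278.71668141],
       [  0.        , 546.53738562, 203.15800998],
       [  0.        ,   0.        ,   1.        ]]), 'R': array([[-0.82436175, -0.5658941 ,  0.01384101],
       [-0.42566611,  0.60359692, -0.67415067],
       [ 0.3731435 , -0.56163567, -0.73846415]]), 't': array([ 401.00808509,  265.41323439, 1123.31135446])}
top {'mtx': array([[424.89894052,   0.        , 278.37639463],
       [  0.        , 424.89894052, 214.94413883],
       [  0.        ,   0.        ,   1.        ]]), 'R': array([[-0.02215395, -0.99969583, -0.01083768],
       [-0.98838034,  0.02353117, -0.15016856],
       [ 0.15037791,  0.00738493, -0.98860101]]), 't': array([ 34.07525703, 509.14597237, 928.53281795])}
```

View pics/top0.png

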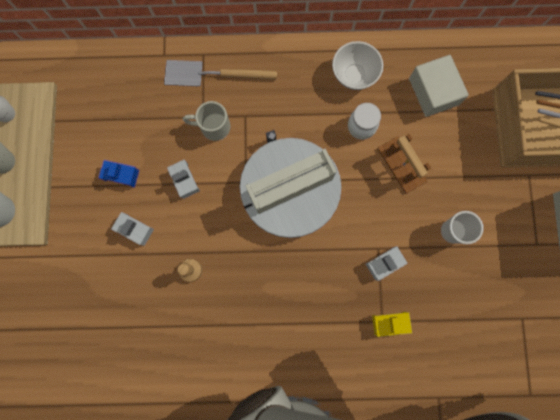

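View pics/side0.png

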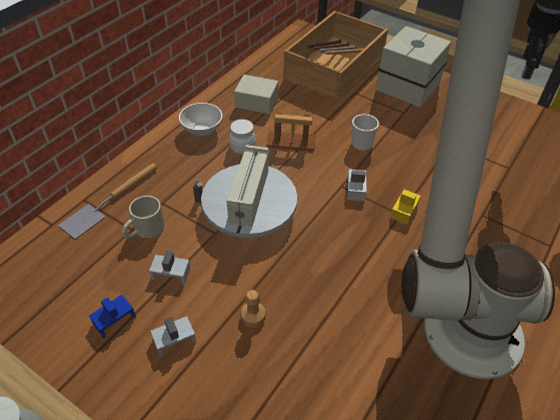

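```bash
cat > h.py <<'E'
import numpy as np, cv2, sys
from bench import arm
def px(P,name):
    c=arm.camera_params(name);q=c['mtx']@(c['R']@np.array(P,float)+c['t']);return q[:2]/q[2]
def onz(u,v,z,name):
    c=arm.camera_params(name);r=c['R'].T@np.linalg.inv(c['mtx'])@np.array([u,v,1.]);o=-c['R'].T@c['t']
    return o+r*(z-o[2])/r[2]
def cloud(name,d):
    c=arm.camera_params(name);h,w=d.shape;u,v=np.meshgrid(np.arange(w),np.arange(h))
    p=np.stack([u,v,np.ones_like(u)],-1)@np.linalg.inv(c['mtx']).T*d[...,None]
    return (p-c['t'])@c['R']
def crop(im,u0,v0,u1,v1,s,fn): cv2.imwrite(fn,cv2.resize(im[v0:v1,u0:u1],None,fx=s,fy=s,interpolation=cv2.INTER_CUBIC))
def yaw(st):
    x,y,z,w=st['ee_rot'];return np.degrees(np.arctan2(2*(x*y+w*z),1-2*(y*y+z*z)))  # direction of tool x
def st():
    s=arm.read_state();print('t',round(s['clock'],2),'pos',s['position'].round(1),'xyaw',round(yaw(s),2),'q',s['ee_rot'].round(4),'w',round(s['gripper_width'],1),'F',s['contact_force'].round(1),'j',s['joints'].round(2));return s
def move(s,P,xyaw=None):
    """rows values for TCP target P and tool x yaw"""
    from scipy.spatial.transform import Rotation as R
    v=R.from_quat(s['ee_rot']).inv().apply(np.array(P)-s['position'])
    sp=0 if xyaw is None else (-(xyaw-yaw(s))+180)%360-180
    print('shift',v.round(1),'spin',round(sp,1))
E
python3 - <<'E'
from h import *
im=cv2.imread('pics/top0.png');d=np.load('pics/top0.npy')
crop(im,220,110,370,250,5,'pics/c1.png')
crop(im,90,140,220,290,4,'pics/c2.png')
crop(im,340,100,490,300,3,'pics/c3.png')
C=cloud('top',d)
for n,(u,v) in dict(bench=(300,300),wheel=(291,225),wheel2=(260,160),mould=(290,175),clipA=(190,190),tool=(410,153)).items(): print(n,C[v,u].round(1))
E
```

```text
bench [316.9 -22.6  -0.6]
wheel [484.3  -5.4  52.5]
wheel2 [635.6  61.5  53.5]
mould [581.5  -4.6 122.5]
clipA [573.8 225.5  33.8]
tool [ 632.8 -270.1   89.3]
```

View pics/c1.png

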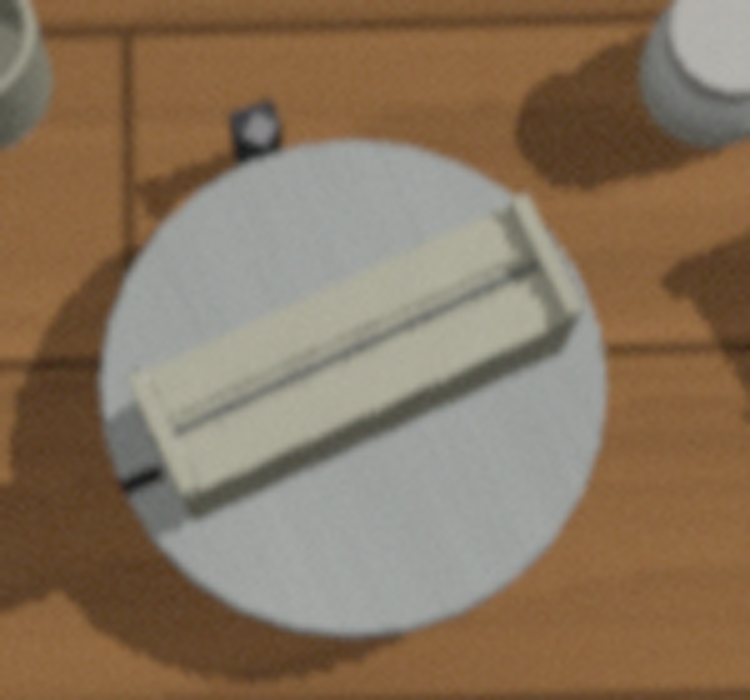

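View pics/c2.png

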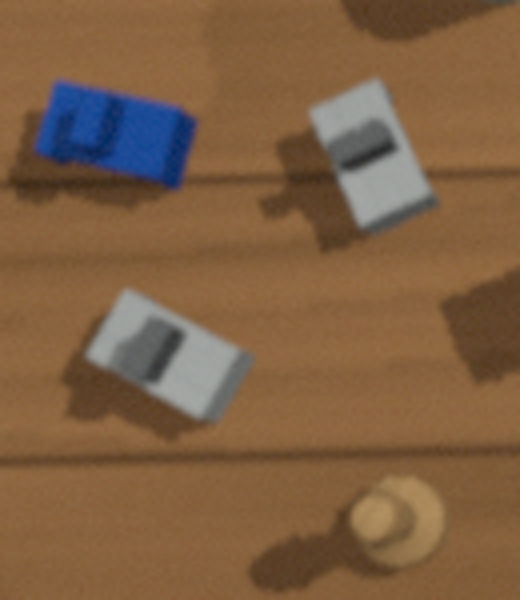

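View pics/c3.png

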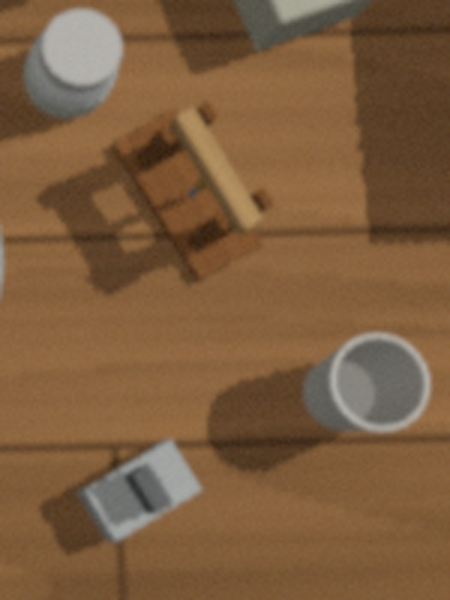

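```bash
cat > meas.py <<'E'
from h import *
def rect(C,zlo,zhi,box,lab,sz=False):
    u0,v0,u1,v1=box
    P=C[v0:v1,u0:u1].reshape(-1,3);P=P[(P[:,2]>zlo)&(P[:,2]<zhi)]
    if len(P)<4: print(lab,'none',len(P));return None
    (cx,cy),(w,h),a=cv2.minAreaRect(P[:,:2].astype(np.float32))
    if w<h: w,h=h,w;a+=90
    a=(a+90)%180-90
    print(lab,'c',round(cx,1),round(cy,1),'z',np.median(P[:,2]).round(1),'L',round(w,1),round(h,1),'ang long',round(a,1),'n',len(P),'mean',P[:,:2].mean(0).round(1))
    return cx,cy,a
E
python3 - <<'E'
from meas import *
d=np.load('pics/top0.npy');C=cloud('top',d)
B=dict(A=(163,155,203,202),B=(108,208,155,248),C=(364,243,410,285))
for k,b in B.items():
    rect(C,26,40,b,k+' plate'); rect(C,50,66,b,k+' grip')
rect(C,84,96,(380,130,440,195),'tool')
rect(C,6,18,(370,125,440,195),'restfoot')
rect(C,68,96,(370,125,440,195),'resttop')
rect(C,117,135,(230,140,350,220),'mould'); rect(C,46,60,(258,125,282,146),'pointerpost')
# wheel circle
P=C[130:245,230:350].reshape(-1,3);P=P[(P[:,2]>46)&(P[:,2]<58)]
print(cv2.minEnclosingCircle(P[:,:2].astype(np.float32)))
m=onz(248.5,206,52,'top');print('mark',m); 
p=onz(271.4,135.6,56,'top');print('post',p)
S=np.load('pics/side0.npy');CS=cloud('side',S)
P=CS[140:250,190:310].reshape(-1,3);P=P[(P[:,2]>48)&(P[:,2]<56)]
print('side wheel',cv2.minEnclosingCircle(P[:,:2].astype(np.float32)))
rect(CS,117,135,(220,140,280,230),'mould side')
rect(CS,84,96,(260,100,320,160),'tool side')
E
```

```text
A plate c 605.3 244.9 z 32.1 L 78.1 44.3 ang long 24.3 n 477 mean [603.1 242.9]
A grip c 604.8 244.1 z 58.9 L 33.1 16.6 ang long -66.0 n 120 mean [604.4 243.8]
B plate c 490.1 362.2 z 32.3 L 79.1 44.1 ang long 60.4 n 491 mean [488.8 358.8]
B grip c 489.8 361.6 z 59.1 L 33.6 17.0 ang long -30.5 n 129 mean [489.4 360.7]
C plate c 396.8 -219.8 z 32.8 L 77.0 44.3 ang long -60.9 n 541 mean [ 396.6 -218.1]
C grip c 396.9 -219.7 z 60.2 L 34.0 16.6 ang long 28.8 n 132 mean [ 396.7 -218.9]
tool c 628.4 -275.3 z 88.8 L 99.6 40.8 ang long 30.5 n 410 mean [ 627.5 -274.5]
restfoot c 644.4 -266.7 z 9.7 L 160.8 59.9 ang long 28.9 n 835 mean [ 623.9 -270. ]
resttop c 654.8 -258.0 z 87.3 L 162.9 56.3 ang long 36.1 n 627 mean [ 628.6 -272.1]
mould c 574.8 -6.1 z 121.3 L 186.5 57.5 ang long -66.3 n 2057 mean [574.1  -6.5]
pointerpost c 690.3 31.8 z 51.9 L 39.3 39.3 ang long -1.4 n 151 mean [686.  31.]
((586.3548583984375, -1.3993409872055054), 127.37083435058594)
mark [529.74413289  89.12482153  52.        ]
post [692.11887262  34.19515402  56.        ]
side wheel ((606.7544555664062, -37.673316955566406), 163.1944580078125)
mould side c 575.7 -2.7 z 121.7 L 191.0 57.3 ang long -66.2 n 1367 mean [5.741e+02 2.000e-01]
tool side c 629.0 -270.1 z 88.4 L 98.7 42.9 ang long 27.3 n 223 mean [ 628.9 -269.6]
```

```bash
python3 - <<'E'
from meas import *
im=cv2.imread('pics/top0.png');hsv=cv2.cvtColor(im,cv2.COLOR_BGR2HSV)
# radial edges
c=(291,188);pts=[]
for a in np.radians(np.arange(0,360,3)):
    r=np.arange(40,62,0.25);u=c[0]+r*np.cos(a);v=c[1]+r*np.sin(a)
    s=cv2.remap(hsv[...,1].astype(np.float32),u.astype(np.float32)[None],v.astype(np.float32)[None],1)[0]
    g=np.gradient(cv2.GaussianBlur(s[None],(9,1),1.5)[0]);i=g.argmax()
    if g[i]>3: pts.append((u[i],v[i]))
P=np.array([onz(u,v,51,'top')[:2] for u,v in pts])
from scipy.optimize import least_squares
f=lambda p:np.hypot(P[:,0]-p[0],P[:,1]-p[1])-115
r=least_squares(f,[575,-5],loss='soft_l1');print(len(P),r.x,np.std(f(r.x)),np.median(np.abs(f(r.x))))
crop(im,255,118,290,150,16,'pics/c4.png')
s=cv2.imread('pics/side0.png');crop(s,185,140,305,250,6,'pics/c5.png')
crop(s,255,100,330,160,8,'pics/c6.png')
E
```

```text
120 [573.19233338  -5.6054873 ] 3.626629666275298 0.7135961281028287
```

View pics/c4.png

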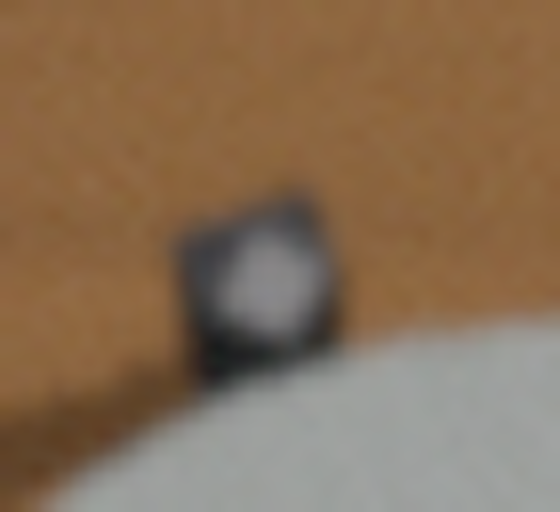

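View pics/c5.png

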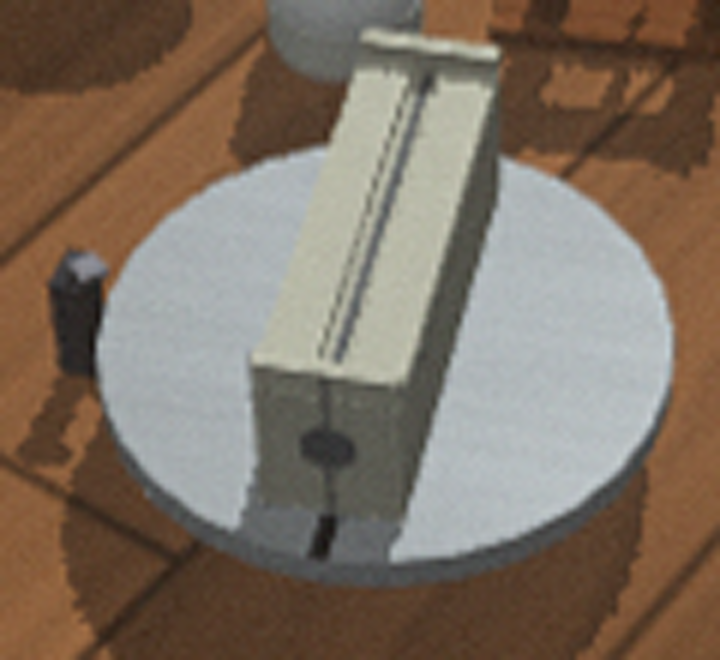

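View pics/c6.png

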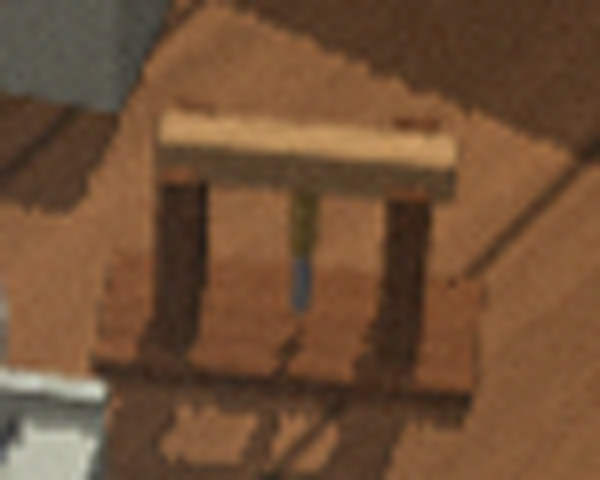

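```bash
python3 - <<'E'
from h import *
s=st();move(s,[574.3,-5,400],-66.3)
E
```

```text
t 0.1 pos [ 165.4 -602.5  403.7] xyaw -164.66 q [-1.334e-01  9.911e-01  1.000e-03 -2.000e-04] w 85.5 F [ 1.3 -0.5  0.4] j [-1.04  0.39  0.01 -0.   -1.19 -0.26]
shift [-552.4  468.1    4.6] spin -98.4
```

```bash
python3 -m jog '[[[-40,34,0,-8],[-85,72,0,-16],[-130,110,0,-24],[-175,148,0,-32],[-220,186,0,-40]]]' 85; python3 - <<'E'
from h import *
s=st();move(s,[574.3,-5,400],-66.3)
E
```

```text
clock: 0.72
position: [329.0, -363.2, 403.8]
ee_rot: [-0.466, 0.885, 0.001, 0.0]
contact_force: [1.4, 0.4, 0.8]
gripper_width: 85.3
t 0.72 pos [ 329.  -363.2  403.8] xyaw -124.42 q [-4.663e-01  8.846e-01  1.100e-03  1.000e-04] w 85.3 F [1.4 0.4 0.8] j [-0.5   0.16 -0.31 -0.   -1.1  -0.1 ]
shift [-4.342e+02  1.000e-01  4.400e+00] spin -58.1
```

```bash
python3 -m jog '[[[-50,0,0,-10],[-105,0,0,-20],[-160,0,0,-30],[-215,0,0,-40],[-270,0,0,-50]]]' 85; python3 - <<'E'
from h import *
s=st();move(s,[574.3,-5,300],-66.3)
E
```

```text
clock: 1.35
position: [482.2, -138.8, 404.0]
ee_rot: [0.798, -0.602, -0.001, -0.001]
contact_force: [1.2, -0.6, -0.6]
gripper_width: 85.3
t 1.35 pos [ 482.2 -138.8  404. ] xyaw -74.07 q [ 7.982e-01 -6.023e-01 -1.200e-03 -5.000e-04] w 85.3 F [ 1.2 -0.6 -0.6] j [ 0.04  0.18 -0.29 -0.   -1.11  0.24]
shift [-103.1 -125.4  104.2] spin -7.8
```

```bash
python3 -m jog '[[[-30,-36,20,-2],[-62,-75,45,-5],[-90,-110,65,-8],[-103,-125,80,-8],[-103,-125,80,-8]]]' 85; python3 - <<'E'
from h import *
s=st();move(s,[574.3,-5,260],-66.3)
E
```

```text
clock: 1.98
position: [574.0, -4.6, 322.4]
ee_rot: [0.838, -0.545, -0.003, 0.001]
contact_force: [0.1, -0.7, 0.6]
gripper_width: 84.7
t 1.98 pos [574.   -4.6 322.4] xyaw -66.04 q [ 8.385e-01 -5.449e-01 -2.500e-03  8.000e-04] w 84.7 F [ 0.1 -0.7  0.6] j [ 0.27  0.37 -0.23 -0.   -0.97  0.15]
shift [ 0.7 -0.4 62.3] spin 0.3
```

```bash
python3 -m jog '[[[0,0,15,0],[0,0,32,0],[0,0,48,0],[0,0,60,0],[0.5,-0.4,61,0]]]' 85; python3 -m jog '[[[0,0,0,0],[0,0,0,0],[0,0,0,0],[0,0,0,0],[0,0,0,0]]]' 40;python3 -m jog '[[[0,0,0,0],[0,0,0,0],[0,0,0,0],[0,0,0,0],[0,0,0,0]]]' 40; python3 - <<'E'
from h import *
s=st();move(s,[574.3,-5,260],-161.5)
E
```

```text
clock: 2.6
position: [573.9, -5.2, 260.4]
ee_rot: [0.838, -0.545, -0.003, 0.001]
contact_force: [0.6, 0.0, 0.7]
gripper_width: 85.3
clock: 3.22
position: [574.9, -4.8, 261.6]
ee_rot: [0.838, -0.545, -0.001, -0.0]
contact_force: [3.5, 3.0, 3.6]
gripper_width: 55.1
clock: 3.85
position: [574.9, -4.8, 261.6]
ee_rot: [0.838, -0.545, -0.001, -0.0]
contact_force: [3.0, 2.4, 2.4]
gripper_width: 55.3
t 3.85 pos [574.9  -4.8 261.6] xyaw -66.04 q [ 8.385e-01 -5.449e-01 -1.400e-03 -2.000e-04] w 55.3 F [3.  2.4 2.4] j [ 0.27  0.44 -0.3  -0.   -0.83  0.15]
shift [-0.   0.7  1.6] spin 95.5
```

```bash
python3 -m jog '[[[0,0,0,4],[0,0,0,9],[0,0,0,15],[0,0,0,21],[0,0,0,26]]]' ; python3 - <<'E'
from h import *
s=st();move(s,[574.3,-5,260],-161.5)
E
```

```text
clock: 4.47
position: [575.1, -4.7, 261.6]
ee_rot: [-0.694, 0.72, 0.001, 0.0]
contact_force: [2.7, 1.6, 0.7]
gripper_width: 55.1
t 4.47 pos [575.1  -4.7 261.6] xyaw -92.13 q [-6.939e-01  7.201e-01  1.200e-03  1.000e-04] w 55.1 F [2.7 1.6 0.7] j [ 0.27  0.44 -0.3  -0.   -0.83 -0.31]
shift [0.3 0.8 1.6] spin 69.4
```

```bash
python3 -m jog '[[[0,0,0,5],[0,0,0,12],[0,0,0,19],[0,0,0,25],[0,0,0,30]]]' ;  python3 -m jog '[[[0,0,0,5],[0,0,0,12],[0,0,0,19],[0,0,0,25],[0,0,0,30]]]'; python3 - <<'E'
from h import *
s=st();move(s,[574.3,-5,260],-161.5)
im,d=arm.get_image('side');crop(im,185,140,305,250,6,'pics/s1.png')
im,d=arm.get_image('top');crop(im,220,110,370,250,5,'pics/t1.png')
E
```

```text
clock: 5.1
position: [575.2, -4.7, 261.6]
ee_rot: [-0.483, 0.876, 0.001, -0.0]
contact_force: [3.2, 0.7, 0.8]
gripper_width: 55.3
clock: 5.72
position: [575.3, -4.8, 261.6]
ee_rot: [-0.239, 0.971, 0.001, -0.0]
contact_force: [2.5, 0.2, 1.5]
gripper_width: 55.4
t 5.72 pos [575.3  -4.8 261.6] xyaw -152.3 q [-2.394e-01  9.709e-01  6.000e-04 -2.000e-04] w 55.4 F [2.5 0.2 1.5] j [ 0.27  0.44 -0.3  -0.   -0.83 -1.36]
shift [1.  0.3 1.6] spin 9.2
```

View pics/s1.png

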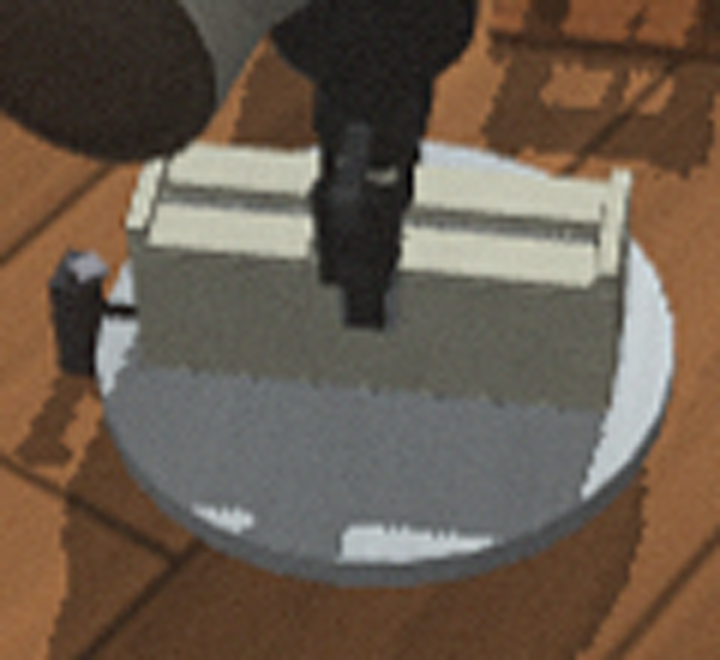

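View pics/t1.png

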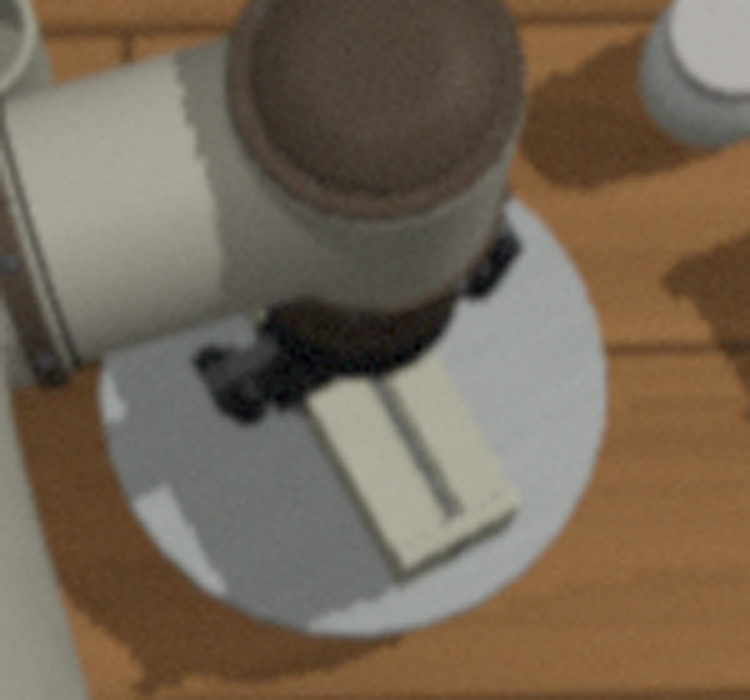

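```bash
python3 -m jog '[[[0,0,0,2],[0,0,0,5],[0,0,0,8],[0,0,0,9.2],[0,0,0,9.2]]]'; python3 - <<'E'
from h import *
s=st()
im,d=arm.get_image('side');crop(im,185,160,245,210,12,'pics/s2.png')
E
```

```text
clock: 6.45
position: [575.3, -4.9, 261.6]
ee_rot: [-0.161, 0.987, 0.001, -0.0]
contact_force: [3.1, 0.7, 1.8]
gripper_width: 55.5
t 6.45 pos [575.3  -4.9 261.6] xyaw -161.45 q [-1.611e-01  9.869e-01  7.000e-04 -1.000e-04] w 55.5 F [3.1 0.7 1.8] j [ 0.27  0.44 -0.3  -0.   -0.83 -1.52]
```

View pics/s2.png

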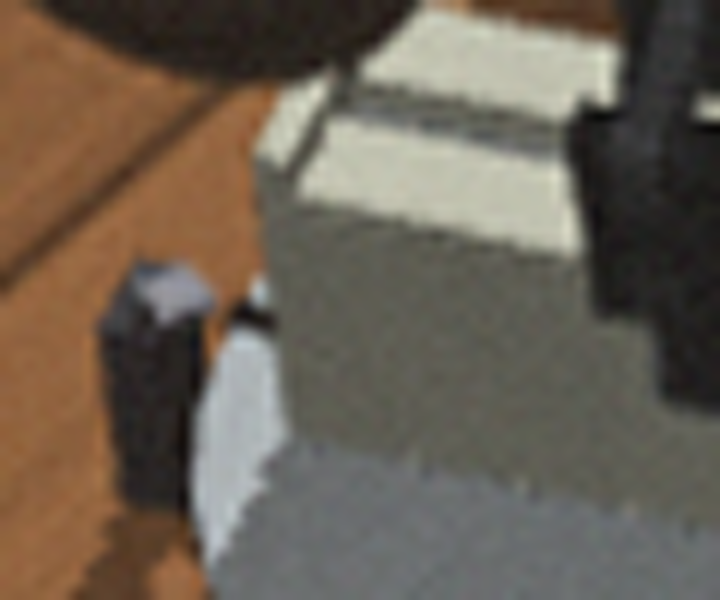

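```bash
python3 -m jog '[[[0,0,0,0],[0,0,0,0],[0,0,0,0],[0,0,-10,0],[0,0,-25,0]]]' 85;  python3 -m jog '[[[0,0,-20,0],[0,0,-50,0],[0,0,-90,0],[50,0,-100,0],[100,0,-100,0]]]'; python3 -m jog '[[[50,0,0,0],[90,0,0,0],[90,0,0,0],[90,0,0,0],[90,0,0,0]]]';python3 - <<'E'
from meas import *
s=st()
im,d=arm.get_image('side');cv2.imwrite('pics/side3.png',im);crop(im,185,150,305,250,6,'pics/s3.png')
im,d=arm.get_image('top');cv2.imwrite('pics/top3.png',im);np.save('pics/top3.npy',d);crop(im,240,110,360,250,5,'pics/t3.png')
E
```

```text
clock: 7.12
position: [575.2, -5.0, 287.3]
ee_rot: [-0.161, 0.987, 0.001, -0.001]
contact_force: [-0.8, 0.3, 0.5]
gripper_width: 85.2
clock: 7.75
position: [479.7, -37.2, 389.6]
ee_rot: [-0.161, 0.987, 0.001, 0.002]
contact_force: [-0.1, -0.8, 0.0]
gripper_width: 85.1
clock: 8.38
position: [395.3, -65.5, 389.7]
ee_rot: [-0.162, 0.987, 0.001, 0.002]
contact_force: [0.6, -0.6, 0.3]
gripper_width: 84.7
t 8.38 pos [395.3 -65.5 389.7] xyaw -161.4 q [-1.616e-01  9.869e-01  7.000e-04  1.900e-03] w 84.7 F [ 0.6 -0.6  0.3] j [ 0.25  0.   -0.52 -0.   -1.04 -1.49]
```

View pics/s3.png

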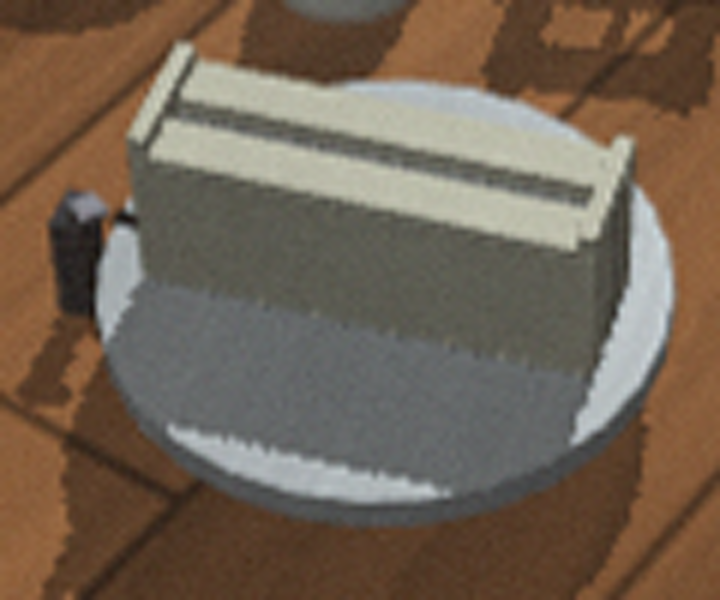

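View pics/t3.png

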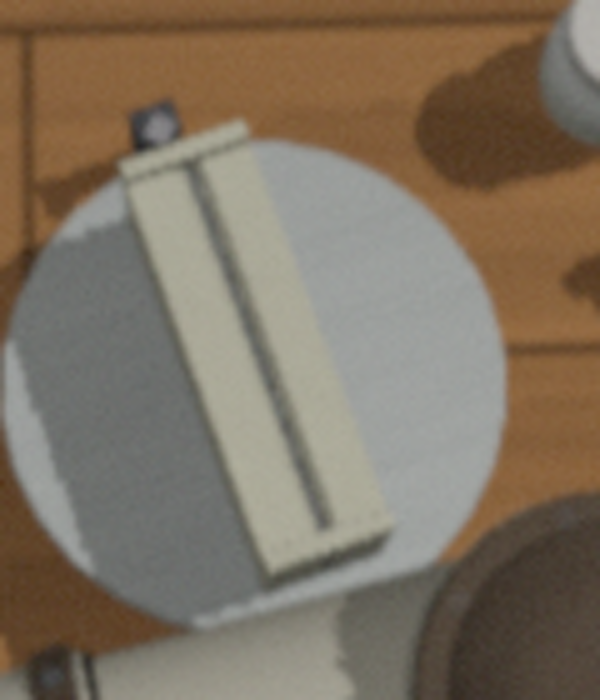

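```bash
python3 - <<'E'
from meas import *
d=np.load('pics/top3.npy');C=cloud('top',d)
m=rect(C,117,135,(255,125,325,235),'mould')
# groove/lips
for name,box,f in(('top',(255,118,300,150),'top3'),('side',(185,165,230,215),'side3')):
    im=cv2.imread(f'pics/{f}.png');u0,v0,u1,v1=box;S=14
    b=cv2.resize(im[v0:v1,u0:u1],None,fx=S,fy=S,interpolation=cv2.INTER_CUBIC)
    for cx,cy,th,col in((574.8,-5,18.5,(0,255,0)),):
        def Q(r,t,z):
            a=np.radians(th);p=px([cx+r*np.cos(a)-t*np.sin(a),cy+r*np.sin(a)+t*np.cos(a),z],name);return tuple(int(x) for x in (p+.5-[u0,v0])*S)
        for z in(56,):
            cv2.polylines(b,[np.array([Q(119,9,z),Q(140,9,z),Q(140,-9,z),Q(119,-9,z)])],True,col,1)
        cv2.line(b,Q(105,0,52),Q(119,0,52),(0,0,255),1)
    cv2.imwrite(f'pics/ov_{name}.png',b)
E
```

```text
mould c 574.6 -5.9 z 121.4 L 186.7 56.5 ang long 18.5 n 2036 mean [573.6  -6.1]
```

View pics/ov_top.png

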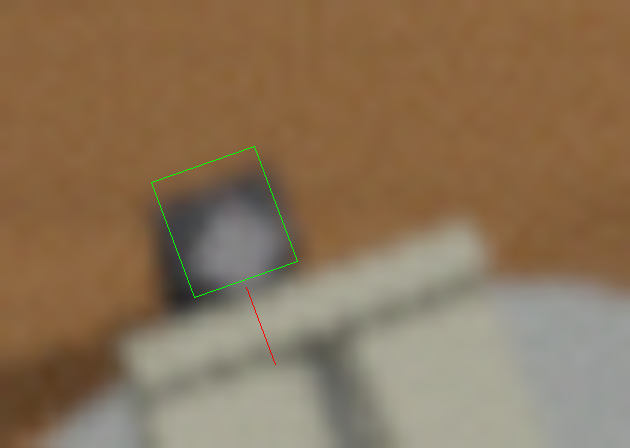

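View pics/ov_side.png

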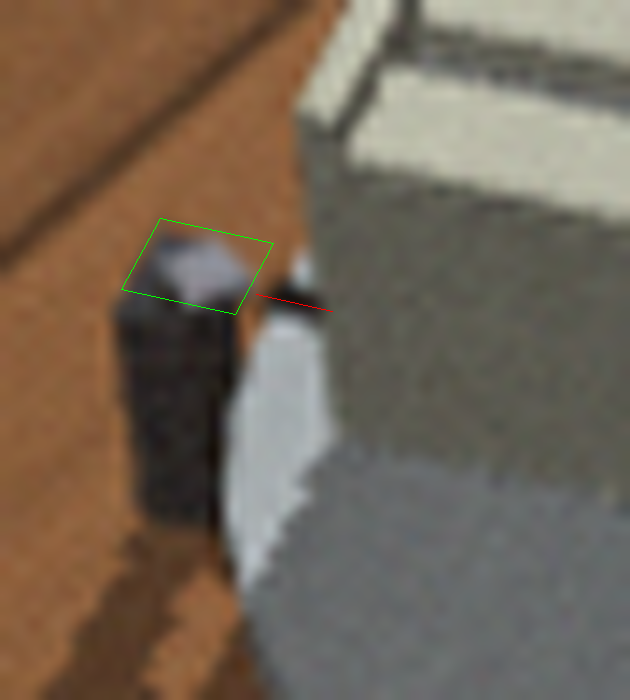

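```bash
python3 - <<'E'
from meas import *
for f,name,box,c in(('top0','top',(264,128,280,142),(574.7,-6.0)),('top3','top',(264,128,277,141),(574.7,-6.0)),('side0','side',(190,178,204,206),(575.3,-5)),('side3','side',(190,178,204,206),(575.3,-5))):
    im=cv2.imread(f'pics/{f}.png').astype(float);u0,v0,u1,v1=box
    b=im[v0:v1,u0:u1];sat=b.max(2)-b.min(2);V=b.mean(2)
    vv,uu=np.mgrid[v0:v1,u0:u1]
    w=np.where(sat<30,1.,0)
    w1=w*(V>95)*(V<175); w2=w*(V<175)
    for lab,ww,z in(('light',w1,56),('all',w2,50)):
        u,v=(ww*uu).sum()/ww.sum(),(ww*vv).sum()/ww.sum();p=onz(u,v,z,name)
        print(f,lab,int(ww.sum()),round(u,2),round(v,2),p[:2].round(1),'ang',np.degrees(np.arctan2(p[1]-c[1],p[0]-c[0])).round(2),'r',np.hypot(p[1]-c[1],p[0]-c[0]).round(1))
    if f in('top0','side0'): print((V*(sat<30)).astype(int))
E
```

```text
top0 light 44 273.11 136.98 [688.7  30.3] ang 17.67 r 119.7
top0 all 106 271.44 136.59 [691.8  34.3] ang 18.97 r 123.8
[[  0   0   0   0   0   0   0   0   0   0   0   0   0   0   0   0]
 [  0   0   0   0   0   0   0   0   0   0   0   0   0   0   0   0]
 [  0   0   0   0   0   0   0   0   0   0   0   0   0   0   0   0]
 [  0   0   0   0   0   0  81  80  77  69  73   0   0   0   0   0]
 [  0   0   0  79  74  75  86  96  89  80  76   0   0   0   0   0]
 [  0   0  72  66  65  77 106 118 116  99  89   0   0   0   0   0]
 [  0   0  68  64  72  91 121 131 131 122 109  91   0   0   0   0]
 [  0   0  66  67  79 106 128 134 134 131 113  89   0   0   0   0]
 [  0   0   0  62  83 114 129 135 135 128 104  75   0   0   0   0]
 [  0   0   0  54  70 101 115 127 129 113  83  60   0   0   0   0]
 [  0   0   0  44  50  62  83 103 107  91  63  52   0   0   0   0]
 [  0   0   0  42  28  39  48  57  68  68  53  65  98   0   0 135]
 [  0   0   0  40  32  33  38  46  61  75  91 107 127 142 149 155]
 [  0   0   0  46  37  56  75  91 102 125 134 141 149 156 157 158]]
top3 light 47 272.11 136.91 [688.9  32.6] 
[... 1269 characters left out ...]
 0   0  60  33  40  41  37  37  31 137 169 173]
 [  0   0   0   0   0  47  43  42  42  37  29 164 177 177]
 [  0   0   0   0   0  47  40  38  40  43  33 157 170 170]
 [  0   0   0   0   0  44  39  42  40  37  46 155 172 173]
 [  0   0   0   0   0  42  38  42  43  38  45 138 170 169]
 [  0   0   0   0   0  52  43  42  41  37  36 127 165 171]
 [  0   0   0   0   0   0  52  50  49  46  37 107 165 173]
 [  0   0   0   0   0   0   0   0   0   0   0  99 162 171]
 [  0   0   0   0   0   0   0   0   0   0   0 104 167 174]
 [  0   0   0   0   0   0   0   0   0   0   0  81 158 171]]
side3 light 57 201.21 193.05 [672.1  56.9] ang 32.62 r 114.9
side3 all 190 198.53 192.77 [682.   55.8] ang 29.69 r 122.8
```

```bash
python3 - <<'E'
from meas import *
def P(n):
    c=arm.camera_params(n);return c['mtx']@np.c_[c['R'],c['t']]
a=cv2.triangulatePoints(P('top'),P('side'),np.array([[271.6],[135.2]]),np.array([[199.6],[183.9]])).ravel();a=a[:3]/a[3]
print(a)
for c in((574.7,-6),(575.2,-4.9)): print(np.degrees(np.arctan2(a[1]-c[1],a[0]-c[0])),np.hypot(a[1]-c[1],a[0]-c[0]))
for z in(52,54,56,58,60):
  p=onz(271.6,135.2,z,'top');q=onz(199.6,183.9,z,'side');print(z,p[:2],q[:2],np.degrees(np.arctan2(p[1]+6,p[0]-574.7)))
E
```

```text
[695.0543558   34.39964629  54.36533847]
18.5554854815546 126.95393802927829
18.154059595230606 126.13298063352794
52 [694.46544313  33.79493274] [697.69480125  32.93180284] 18.380301322136454
54 [693.76514598  33.75554269] [696.27867835  34.32981126] 18.464030682984536
56 [693.06484882  33.71615264] [694.86255546  35.72781967] 18.54866771540182
58 [692.36455167  33.67676259] [693.44643256  37.12582809] 18.63422688384599
60 [691.66425452  33.63737254] [692.03030966  38.52383651] 18.720722953232425
```

```bash
python3 - <<'E'
from meas import *
im=cv2.imread('pics/top0.png');u0,v0=390,125
b=im[v0:195,u0:440].astype(int)
m=((b[...,1]>125)&(b[...,2]>150)).astype(np.uint8)
n,l,s,c=cv2.connectedComponentsWithStats(m);k=1+s[1:,4].argmax();print(s[k],c[k])
vv,uu=np.nonzero(l==k)
P=np.array([onz(u+u0,v+v0,90,'top')[:2] for u,v in zip(uu,vv)],np.float32)
print(cv2.minAreaRect(P),P.mean(0),cv2.fitLine(P,cv2.DIST_L2,0,.01,.01).ravel())
x=cv2.fitLine(P,cv2.DIST_L2,0,.01,.01).ravel();print(np.degrees(np.arctan2(x[1],x[0])))
im=cv2.imread('pics/side0.png');u0,v0=260,105
b=im[v0:135,u0:325].astype(int)
m=((b[...,1]>115)&(b[...,2]>150)).astype(np.uint8)
n,l,s,c=cv2.connectedComponentsWithStats(m);k=1+s[1:,4].argmax();print(s[k],c[k])
vv,uu=np.nonzero(l==k)
P=np.array([onz(u+u0,v+v0,90,'side')[:2] for u,v in zip(uu,vv)],np.float32)
print(cv2.minAreaRect(P),P.mean(0))
x=cv2.fitLine(P,cv2.DIST_L2,0,.01,.01).ravel();print(np.degrees(np.arctan2(x[1],x[0])))
d=np.load('pics/top0.npy');C=cloud('top',d)
rect(C,87,96,(390,125,440,195),'bar')
st()
E
```

```text
[ 10  12  27  38 256] [22.86328125 30.37890625]
((627.5838623046875, -275.774169921875), (95.92160034179688, 13.734326362609863), 27.379152297973633) [ 627.15155 -275.76065] [ 8.8623130e-01  4.6324298e-01  6.2715167e+02 -2.7576068e+02]
27.596571
[ 15   9  37   7 126] [33.03174603 11.88095238]
((629.7722778320312, -273.1770324707031), (96.08361053466797, 14.000396728515625), 27.263565063476562) [ 629.6094  -273.17392]
27.534058
bar c 626.9 -273.1 z 89.5 L 98.8 24.6 ang long 29.2 n 328 mean [ 628.1 -274.6]
t 8.47 pos [395.2 -65.6 389.2] xyaw -161.41 q [-1.615e-01  9.869e-01  6.000e-04  1.300e-03] w 85.3 F [ 0.2  0.5 -0.6] j [ 0.25  0.   -0.52 -0.   -1.04 -1.49]
```

```bash
python3 - <<'E'
from h import *
s=st();move(s,[628.4,-274.5,330],-152.5)
E
```

```text
t 8.47 pos [395.2 -65.6 389.2] xyaw -161.41 q [-1.615e-01  9.869e-01  6.000e-04  1.300e-03] w 85.3 F [ 0.2  0.5 -0.6] j [ 0.25  0.   -0.52 -0.   -1.04 -1.49]
shift [-154.2 -272.4   59.4] spin -8.9
```

```bash
python3 -m jog '[[[-20,-36,0,0],[-47,-84,0,-2],[-75,-132,0,-4],[-102,-180,0,-6],[-128,-226,20,-9]]]' 85; python3 - <<'E'
from h import *
s=st();move(s,[628.4,-274.5,300],-152.5)
E
```

```text
clock: 9.1
position: [591.1, -240.5, 369.9]
ee_rot: [-0.239, 0.971, -0.0, 0.003]
contact_force: [0.4, 1.2, 0.2]
gripper_width: 85.3
t 9.1 pos [ 591.1 -240.5  369.9] xyaw -152.29 q [-2.394e-01  9.709e-01 -4.000e-04  2.700e-03] w 85.3 F [0.4 1.2 0.2] j [-0.13  0.43 -0.01 -0.   -1.13 -0.95]
shift [-16.9 -47.3  70.1] spin 0.2
```

```bash
python3 -m jog '[[[-8,-20,15,0],[-15,-42,40,0],[-17,-47,60,0],[-17,-47.3,70,0],[-17,-47.3,70,0]]]' 55; python3 - <<'E'
from h import *
s=st();move(s,[628.4,-274.5,237],-152.5)
im,d=arm.get_image('side');crop(im,230,60,350,170,6,'pics/s4.png')
E
```

```text
clock: 9.72
position: [628.2, -273.9, 299.4]
ee_rot: [-0.24, 0.971, 0.0, 0.002]
contact_force: [-0.0, 0.3, -0.0]
gripper_width: 55.0
t 9.72 pos [ 628.2 -273.9  299.4] xyaw -152.26 q [-0.2397  0.9708  0.      0.0018] w 55.0 F [-0.   0.3 -0. ] j [-0.18  0.57  0.03 -0.   -1.04 -0.91]
shift [ 0.3 -0.6 62.4] spin 0.2
```

View pics/s4.png

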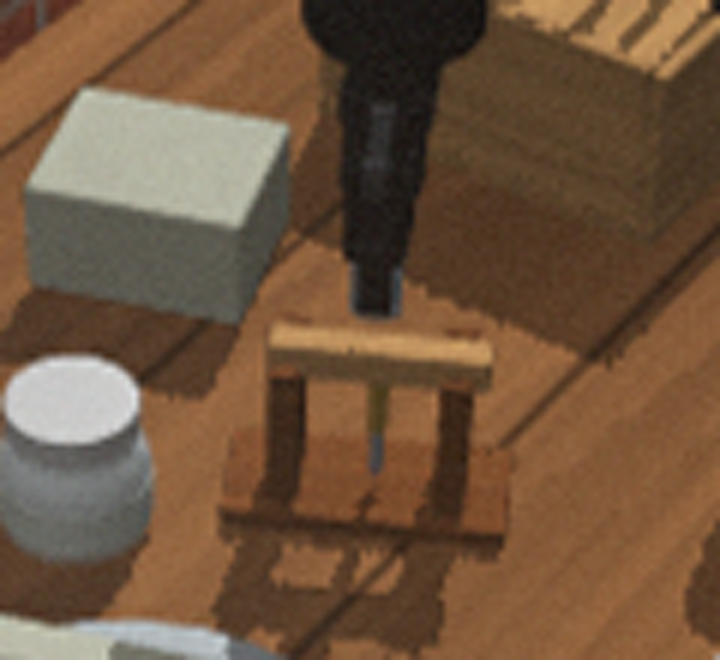

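```bash
python3 -m jog '[[[0,-0.3,15,0],[0.3,-0.6,32,0],[0.3,-0.6,48,0],[0.3,-0.6,60,0.2],[0.3,-0.6,62.5,0.2]]]'; python3 -m jog '[[[0,0,0,0],[0,0,0,0],[0,0,0,0],[0,0,0,0],[0,0,0,0]]]' 10; python3 -m jog '[[[0,0,0,0],[0,0,0,0],[0,0,0,0],[0,0,0,0],[0,0,0,0]]]' 10; python3 - <<'E'
from h import *
s=st()
E
```

```text
clock: 10.4
position: [628.5, -274.6, 236.5]
ee_rot: [-0.238, 0.971, 0.0, 0.002]
contact_force: [0.2, -0.6, 0.0]
gripper_width: 55.1
clock: 11.02
position: [628.7, -274.6, 237.1]
ee_rot: [-0.238, 0.971, -0.0, 0.002]
contact_force: [0.0, 0.7, 2.1]
gripper_width: 17.3
clock: 11.65
position: [628.7, -274.6, 237.1]
ee_rot: [-0.238, 0.971, -0.0, 0.002]
contact_force: [0.6, -0.5, 0.7]
gripper_width: 16.7
t 11.65 pos [ 628.7 -274.6  237.1] xyaw -152.45 q [-2.381e-01  9.712e-01 -3.000e-04  2.100e-03] w 16.7 F [ 0.6 -0.5  0.7] j [-0.18  0.63 -0.03 -0.   -0.91 -0.91]
```

```bash
python3 -m jog '[[[0,0,-8,0],[0,0,-25,0],[0,0,-50,0],[0,0,-85,0],[0,0,-120,0]]]'; python3 -m jog '[[[0,0,-15,0],[0,0,-33,0],[0,0,-33,0],[0,0,-33,0],[0,0,-33,0]]]'; python3 - <<'E'
from h import *
s=st();move(s,[637.6,15.9,385],-161.5)
im,d=arm.get_image('side');crop(im,210,20,350,150,5,'pics/s5.png')
E
```

```text
clock: 12.28
position: [628.0, -274.6, 359.5]
ee_rot: [-0.238, 0.971, -0.001, 0.003]
contact_force: [0.1, -0.5, -0.8]
gripper_width: 17.0
clock: 12.9
position: [627.7, -274.6, 391.0]
ee_rot: [-0.238, 0.971, 0.0, 0.001]
contact_force: [-0.5, -0.1, -2.1]
gripper_width: 16.9
t 12.9 pos [ 627.7 -274.6  391. ] xyaw -152.45 q [-2.381e-01  9.712e-01  1.000e-04  1.400e-03] w 16.9 F [-0.5 -0.1 -2.1] j [-0.18  0.5   0.15 -0.   -1.23 -0.91]
shift [-143.1  253.     6.2] spin 9.0
```

View pics/s5.png

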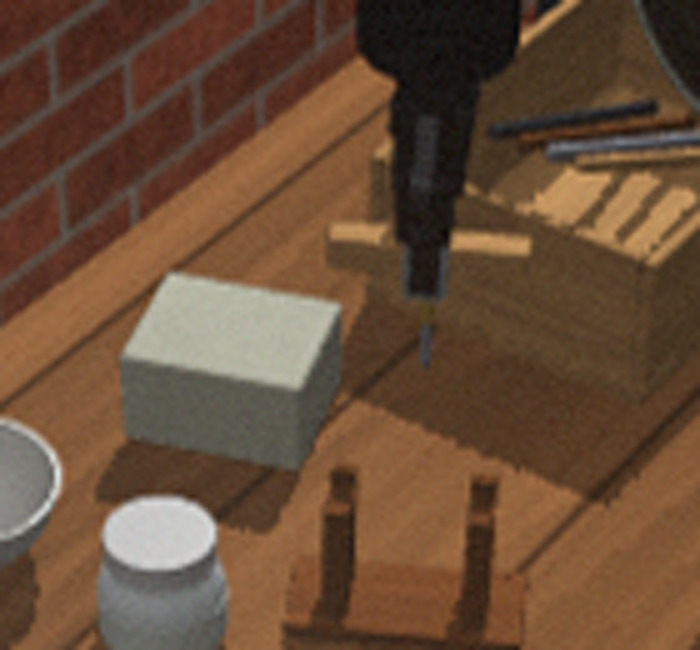

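```bash
cat >> h.py <<'E'
from scipy.spatial.transform import Rotation as R
def tip(s,L=223.1): return s['position']+R.from_quat(s['ee_rot']).apply([0,0,L])
Cm=np.array([575.0,-5.0]);TH=np.radians(18.5)
def seamc(p): # coords along, across seam
    v=np.array(p[:2])-Cm;return np.array([v@[np.cos(TH),np.sin(TH)],v@[-np.sin(TH),np.cos(TH)]])
E
python3 -m jog '[[[-25,46,0,1],[-53,94,0,3],[-81,143,0,5],[-109,192,0,7],[-135,240,0,9]]]';python3 -m jog '[[[-8,13,0,0],[-8,13,0,0],[-8,13,0,0],[-8,13,0,0],[-8,13,0,0]]]'; python3 - <<'E'
from h import *
s=st();move(s,[637.6,15.9,385],-161.5)
print(tip(s),seamc(tip(s)))
E
```

```text
clock: 13.58
position: [636.3, 2.5, 390.8]
ee_rot: [-0.161, 0.987, 0.0, 0.001]
contact_force: [-0.1, 0.3, -0.4]
gripper_width: 16.8
clock: 14.2
position: [639.8, 16.3, 390.9]
ee_rot: [-0.16, 0.987, 0.0, 0.001]
contact_force: [0.1, -0.7, -1.6]
gripper_width: 17.0
t 14.2 pos [639.8  16.3 390.9] xyaw -161.6 q [-0.1599  0.9871  0.      0.0012] w 17.0 F [ 0.1 -0.7 -1.6] j [ 0.28  0.42  0.03  0.   -1.18 -1.53]
shift [2.2 0.3 5.9] spin -0.1
[640.26503038  16.35942425 167.79874207] [68.66981694 -0.45325076]
```

```bash
python3 -m jog '[[[0,0.3,10,0],[0,0.4,22,0],[0,0.4,34,0],[0,0.4,42,0],[0,0.4,46,0]]]'; python3 - <<'E'
from h import *
s=st()
print(tip(s),seamc(tip(s)))
im,d=arm.get_image('side');crop(im,185,110,285,200,7,'pics/s6.png')
im,d=arm.get_image('top');crop(im,220,110,340,230,5,'pics/t6.png')
E
```

```text
clock: 14.82
position: [639.7, 16.7, 343.9]
ee_rot: [-0.16, 0.987, -0.0, 0.001]
contact_force: [0.0, 0.2, -0.4]
gripper_width: 17.0
t 14.82 pos [639.7  16.7 343.9] xyaw -161.59 q [-1.600e-01  9.871e-01 -0.000e+00  5.000e-04] w 17.0 F [ 0.   0.2 -0.4] j [ 0.28  0.45 -0.04  0.   -1.08 -1.53]
[639.94026794  16.76150195 120.81311647] [6.84894182e+01 3.10976648e-02]
```

View pics/s6.png

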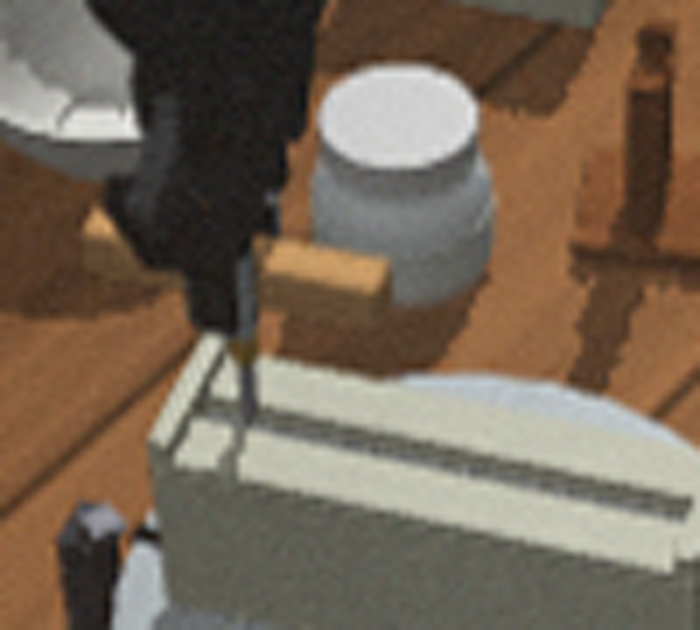

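View pics/t6.png

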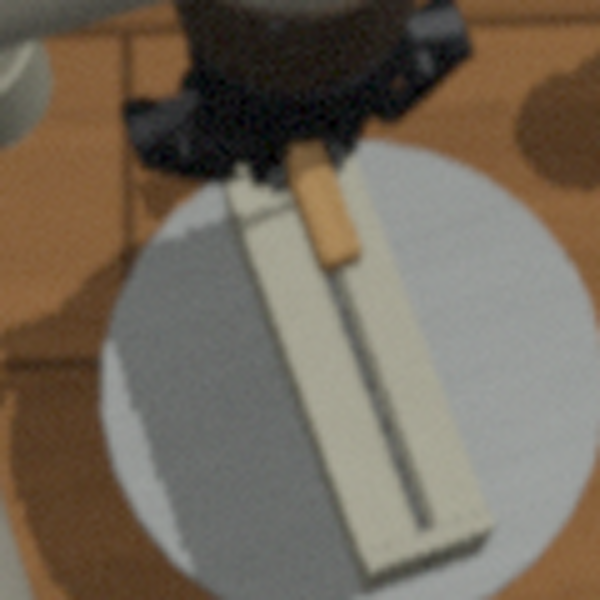

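```bash
python3 -m jog '[[[0,0,0.6,0],[0,0,1.2,0],[0,0,1.8,0],[0,0,2.4,0],[0,0,3,0]]]'; python3 - <<'E'
from h import *
s=st()
print(tip(s),seamc(tip(s)))
E
```

```text
clock: 15.55
position: [639.7, 16.7, 341.3]
ee_rot: [-0.16, 0.987, -0.0, 0.001]
contact_force: [-0.1, 0.0, -0.6]
gripper_width: 17.3
t 15.55 pos [639.7  16.7 341.3] xyaw -161.59 q [-1.600e-01  9.871e-01 -0.000e+00  7.000e-04] w 17.3 F [-0.1  0.  -0.6] j [ 0.28  0.46 -0.04  0.   -1.07 -1.53]
[640.06401676  16.76672211 118.23001093] [ 6.86084285e+01 -3.21801429e-03]
```

```bash
python3 -m jog '[[[0,0,0.4,0],[0,0,0.8,0],[0,0,1.2,0],[0,0,1.6,0],[0,0,1.9,0]]]'; python3 - <<'E'
from h import *
s=st()
print(tip(s),seamc(tip(s)))
E
```

```text
clock: 16.18
position: [639.8, 16.7, 339.8]
ee_rot: [-0.16, 0.987, -0.0, 0.001]
contact_force: [-0.3, -0.2, 1.2]
gripper_width: 16.7
t 16.18 pos [639.8  16.7 339.8] xyaw -161.59 q [-1.600e-01  9.871e-01 -1.000e-04  9.000e-04] w 16.7 F [-0.3 -0.2  1.2] j [ 0.28  0.46 -0.04  0.   -1.07 -1.53]
[640.18917844  16.73577571 116.67542852] [68.71730283 -0.0722796 ]
```

```bash
python3 -m jog '[[[0,0,0.3,0],[0,0,0.6,0],[0,0,0.9,0],[0,0,1.2,0],[0,0,1.2,0]]]'; python3 - <<'E'
from h import *
s=st()
print(tip(s),seamc(tip(s)))
E
```

```text
clock: 16.8
position: [639.8, 16.7, 339.4]
ee_rot: [-0.16, 0.987, -0.0, 0.001]
contact_force: [-2.9, 1.1, 5.1]
gripper_width: 16.9
t 16.8 pos [639.8  16.7 339.4] xyaw -161.57 q [-1.601e-01  9.871e-01 -2.000e-04  1.400e-03] w 16.9 F [-2.9  1.1  5.1] j [ 0.28  0.46 -0.05  0.   -1.06 -1.53]
[640.43603767  16.75324275 116.33988841] [68.95694764 -0.13404478]
```

```bash
python3 -m jog '[[[2.5,0.1,0.7,0],[5,0.1,0.7,0],[7.5,0.1,0.7,0],[10,0.1,0.7,0],[12.5,0.1,0.7,0]]]'; python3 - <<'E'
from h import *
s=st()
print(tip(s),seamc(tip(s)))
E
```

```text
clock: 17.42
position: [628.4, 13.0, 339.4]
ee_rot: [-0.16, 0.987, -0.0, 0.003]
contact_force: [3.8, 1.1, 5.0]
gripper_width: 17.0
t 17.43 pos [628.4  13.  339.4] xyaw -161.56 q [-1.603e-01  9.871e-01 -2.000e-04  2.900e-03] w 17.0 F [3.8 1.1 5. ] j [ 0.28  0.44 -0.08  0.   -1.05 -1.53]
[629.64397225  13.07080985 116.35055889] [57.55412361 -0.20181039]
```

```bash
for i in 1; do python3 -m jog '[[[2.5,0.1,0.6,0],[5,0.1,0.6,0],[7.5,0.1,0.6,0],[10,0.2,0.6,0],[12.5,0.2,0.6,0]]]'; python3 -m jog '[[[2.5,0.1,0.6,0],[5,0.1,0.6,0],[7.5,0.1,0.6,0],[10,0.1,0.6,0],[12.5,0.1,0.6,0]]]'; done; python3 - <<'E'
from h import *
s=st()
print(tip(s),seamc(tip(s)))
E
```

```text
clock: 18.05
position: [616.7, 9.3, 339.4]
ee_rot: [-0.16, 0.987, -0.0, 0.004]
contact_force: [4.5, 1.9, 5.7]
gripper_width: 17.1
clock: 18.68
position: [605.2, 5.5, 339.4]
ee_rot: [-0.161, 0.987, -0.0, 0.006]
contact_force: [5.1, 1.7, 5.6]
gripper_width: 16.8
t 18.68 pos [605.2   5.5 339.4] xyaw -161.51 q [-1.606e-01  9.870e-01 -3.000e-04  5.600e-03] w 16.8 F [5.1 1.7 5.6] j [ 0.28  0.4  -0.14  0.   -1.02 -1.53]
[607.70419282   5.79841991 116.30958714] [34.4405486  -0.13679562]
```

```bash
python3 -m jog '[[[2.5,0.1,0.25,0],[5,0.1,0.25,0],[7.5,0.1,0.25,0],[10,0.1,0.25,0],[12.7,0.1,0.25,0]]]';  python3 - <<'E'
from h import *
s=st()
print(tip(s),seamc(tip(s)))
E
```

```text
clock: 19.3
position: [593.4, 1.7, 339.4]
ee_rot: [-0.161, 0.987, -0.0, 0.006]
contact_force: [4.7, 2.4, 4.7]
gripper_width: 17.0
t 19.3 pos [593.4   1.7 339.4] xyaw -161.5 q [-1.607e-01  9.870e-01 -4.000e-04  6.500e-03] w 17.0 F [4.7 2.4 4.7] j [ 0.28  0.38 -0.17  0.   -1.01 -1.53]
[596.22367322   1.9692056  116.33578547] [22.33827276 -0.12530781]
```

```bash
python3 -m jog '[[[2.5,0.1,0.1,0],[5,0.1,0.1,0],[7.5,0.1,0.1,0],[10,0.1,0.1,0],[12.7,0.1,0.1,0]]]';  python3 - <<'E'
from h import *
s=st()
print(tip(s),seamc(tip(s)))
E
```

```text
clock: 19.92
position: [581.4, -2.3, 339.4]
ee_rot: [-0.161, 0.987, -0.0, 0.007]
contact_force: [4.1, 1.7, 5.6]
gripper_width: 17.1
t 19.93 pos [581.4  -2.3 339.4] xyaw -161.49 q [-1.608e-01  9.870e-01 -4.000e-04  7.100e-03] w 17.1 F [4.1 1.7 5.6] j [ 0.28  0.36 -0.2   0.   -0.99 -1.52]
[584.52896094  -1.93607275 116.338198  ] [10.00873745 -0.11798899]
```

```bash
python3 -m jog '[[[2.5,0.1,0.1,0],[5,0.1,0.05,0],[7.5,0.1,0.0,0],[10,0.1,0,0],[12.7,0.1,0,0]]]';  python3 - <<'E'
from h import *
s=st()
print(tip(s),seamc(tip(s)))
E
```

```text
clock: 20.55
position: [569.3, -6.2, 339.4]
ee_rot: [-0.161, 0.987, -0.0, 0.007]
contact_force: [4.1, 1.3, 5.0]
gripper_width: 16.9
t 20.55 pos [569.3  -6.2 339.4] xyaw -161.48 q [-1.609e-01  9.869e-01 -4.000e-04  7.500e-03] w 16.9 F [4.1 1.3 5. ] j [ 0.27  0.34 -0.23  0.   -0.98 -1.52]
[572.65303497  -5.82444441 116.31823418] [-2.4872825 -0.0371372]
```

Tilt growth is slowing and contact is steady. Continue.

```bash
python3 -m jog '[[[2.5,0.1,0.05,0],[5,0.1,0,0],[7.5,0.1,-0.05,0],[10,0.1,-0.05,0],[12.7,0.1,-0.1,0]]]';  python3 - <<'E'
from h import *
s=st()
print(tip(s),seamc(tip(s)))
E
python3 -m jog '[[[2.5,0.1,0.05,0],[5,0.1,0,0],[7.5,0.1,-0.05,0],[10,0.1,-0.05,0],[12.7,0.1,-0.1,0]]]';  python3 - <<'E'
from h import *
s=st()
print(tip(s),seamc(tip(s)))
E
```

```text
clock: 21.18
position: [557.2, -10.1, 339.4]
ee_rot: [-0.161, 0.987, -0.0, 0.008]
contact_force: [4.3, 1.2, 4.2]
gripper_width: 17.1
t 21.18 pos [557.2 -10.1 339.4] xyaw -161.48 q [-1.609e-01  9.869e-01 -4.000e-04  7.800e-03] w 17.1 F [4.3 1.2 4.2] j [ 0.27  0.32 -0.26  0.   -0.97 -1.52]
[560.68336543  -9.75603865 116.31872542] [-15.08591644   0.03247086]
clock: 21.8
position: [545.1, -14.1, 339.4]
ee_rot: [-0.161, 0.987, -0.0, 0.008]
contact_force: [4.4, 1.7, 4.9]
gripper_width: 16.7
t 21.8 pos [545.1 -14.1 339.4] xyaw -161.48 q [-1.609e-01  9.869e-01 -4.000e-04  8.100e-03] w 16.7 F [4.4 1.7 4.9] j [ 0.27  0.3  -0.29  0.   -0.96 -1.52]
[548.7080278  -13.69600772 116.34953477] [-27.69258292   0.09593538]
```

```bash
python3 -m jog '[[[2.5,0,0.05,0],[5,0,0,0],[7.5,0,-0.05,0],[10,0,-0.05,0],[12.7,0,-0.1,0]]]'; python3 -m jog '[[[2.5,0,0.05,0],[5,0,0,0],[7.5,0,-0.05,0],[10,0,-0.05,0],[12.7,0,-0.1,0]]]';python3 - <<'E'
from h import *
s=st()
print(tip(s),seamc(tip(s)))
E
```

```text
clock: 22.42
position: [533.1, -18.1, 339.4]
ee_rot: [-0.161, 0.987, -0.0, 0.008]
contact_force: [5.1, 1.8, 4.7]
gripper_width: 16.7
clock: 23.05
position: [521.0, -22.2, 339.4]
ee_rot: [-0.161, 0.987, -0.0, 0.009]
contact_force: [4.5, 3.0, 6.0]
gripper_width: 17.2
t 23.05 pos [521.  -22.2 339.4] xyaw -161.47 q [-1.610e-01  9.869e-01 -4.000e-04  8.600e-03] w 17.2 F [4.5 3.  6. ] j [ 0.27  0.27 -0.35  0.   -0.94 -1.52]
[524.83085481 -21.75793333 116.33709907] [-5.28939574e+01  2.69587829e-02]
```

```bash
python3 -m jog '[[[2.5,0,0.05,0],[5,0,0,0],[7.5,0,-0.05,0],[10,0,-0.05,0],[12.7,0,-0.1,0]]]'; python3 -m jog '[[[1.5,0,0.05,0],[3,0,0,0],[4.5,0,0,0],[4.5,0,0,0],[4.5,0,0,0]]]';python3 - <<'E'
from h import *
s=st()
print(tip(s),seamc(tip(s)))
im,d=arm.get_image('side');crop(im,225,120,325,210,7,'pics/s7.png')
E
```

```text
clock: 23.68
position: [509.0, -26.2, 339.4]
ee_rot: [-0.161, 0.987, -0.0, 0.009]
contact_force: [4.1, 1.8, 5.8]
gripper_width: 16.9
clock: 24.3
position: [504.3, -27.8, 339.3]
ee_rot: [-0.161, 0.987, -0.001, 0.008]
contact_force: [3.5, 0.6, 5.7]
gripper_width: 17.0
t 24.3 pos [504.3 -27.8 339.3] xyaw -161.46 q [-1.611e-01  9.869e-01 -5.000e-04  8.200e-03] w 17.0 F [3.5 0.6 5.7] j [ 0.27  0.24 -0.38  0.   -0.93 -1.52]
[507.96676544 -27.4421395  116.22718395] [-7.06901974e+01 -1.24542980e-02]
```

View pics/s7.png

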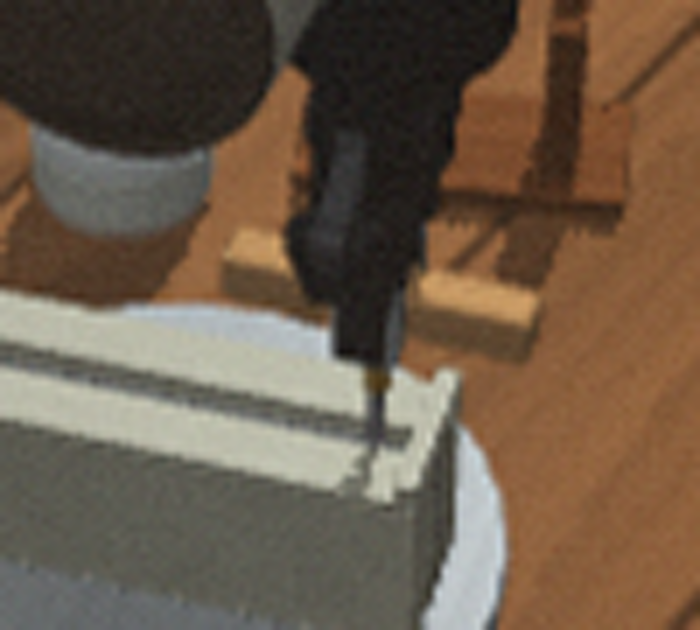

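```bash
python3 -m jog '[[[0,0,-3,0],[0,0,-10,0],[0,0,-20,0],[0,0,-35,0],[0,0,-45,0]]]'; python3 -m jog '[[[0,0,0,0],[0,0,0,0],[0,0,0,0],[0,0,0,0],[0,0,0,0]]]';python3 - <<'E'
from h import *
s=st();move(s,[627.7,-274.6,391],-152.45)
print(tip(s),seamc(tip(s)))
E
```

```text
clock: 24.98
position: [503.6, -27.9, 385.7]
ee_rot: [-0.161, 0.987, -0.001, 0.009]
contact_force: [-0.1, 0.2, -1.1]
gripper_width: 17.2
clock: 25.6
position: [503.6, -27.9, 385.5]
ee_rot: [-0.161, 0.987, -0.001, 0.008]
contact_force: [-0.4, -0.5, -1.6]
gripper_width: 17.1
t 25.6 pos [503.6 -27.9 385.5] xyaw -161.46 q [-1.611e-01  9.869e-01 -6.000e-04  8.500e-03] w 17.1 F [-0.4 -0.5 -1.6] j [ 0.27  0.19 -0.32  0.   -1.04 -1.52]
shift [ -39.3 -273.4   -3.8] spin -9.0
[507.38081323 -27.54283583 162.40670047] [-71.27782114   0.07797835]
```

```bash
cat >> h.py <<'E'
def moveo(s,P,xyaw,L=165.1):
    z=R.from_quat(s['ee_rot']).apply([0,0,1]);move(s,np.array(P)-L*z,xyaw)
E
python3 - <<'E'
from h import *
s=st();moveo(s,[628.6,-274.6,222],-152.45)
E
```

```text
t 25.6 pos [503.6 -27.9 385.5] xyaw -161.46 q [-1.611e-01  9.869e-01 -6.000e-04  8.500e-03] w 17.1 F [-0.4 -0.5 -1.6] j [ 0.27  0.19 -0.32  0.   -1.04 -1.52]
shift [-3.74e+01 -2.73e+02  1.00e-01] spin -9.0
```

```bash
python3 -m jog '[[[-6,-45,0,-2],[-13,-95,0,-4],[-20,-145,0,-6],[-27,-195,0,-8],[-33,-240,0,-9]]]'; python3 -m jog '[[[-2.5,-20,0,0],[-4.5,-33,0,0],[-4.5,-33,0,0],[-4.5,-33,0,0],[-4.5,-33,0,0]]]'; python3 - <<'E'
from h import *
s=st();moveo(s,[628.6,-274.6,152],-152.45)
E
```

```text
clock: 26.22
position: [611.9, -246.7, 386.5]
ee_rot: [-0.238, 0.971, -0.001, 0.008]
contact_force: [0.9, 0.6, -0.9]
gripper_width: 16.9
clock: 26.85
position: [630.9, -272.9, 387.2]
ee_rot: [-0.239, 0.971, -0.001, 0.008]
contact_force: [-1.1, -0.2, -1.7]
gripper_width: 16.8
t 26.85 pos [ 630.9 -272.9  387.2] xyaw -152.38 q [-0.2387  0.9711 -0.0011  0.0083] w 16.8 F [-1.1 -0.2 -1.7] j [-0.17  0.5   0.15 -0.   -1.21 -0.91]
shift [ 6.5  1.  70. ] spin 0.1
```

```bash
python3 -m jog '[[[5,0.8,5,0],[6.5,1,20,0],[6.5,1,40,0],[6.5,1,60,0],[6.5,1,68,0]]]'; python3 - <<'E'
from h import *
s=st();moveo(s,[628.6,-274.6,76],-152.45)
im,d=arm.get_image('side');crop(im,230,60,350,170,6,'pics/s8.png')
E
```

```text
clock: 27.48
position: [625.2, -274.8, 316.6]
ee_rot: [-0.239, 0.971, -0.0, 0.007]
contact_force: [-0.0, 0.0, -0.7]
gripper_width: 16.4
t 27.48 pos [ 625.2 -274.8  316.6] xyaw -152.4 q [-2.385e-01  9.711e-01 -1.000e-04  6.600e-03] w 16.4 F [-0.   0.  -0.7] j [-0.18  0.54  0.05 -0.01 -1.06 -0.91]
shift [-0.1 -0.6 75.5] spin 0.1
```

View pics/s8.png

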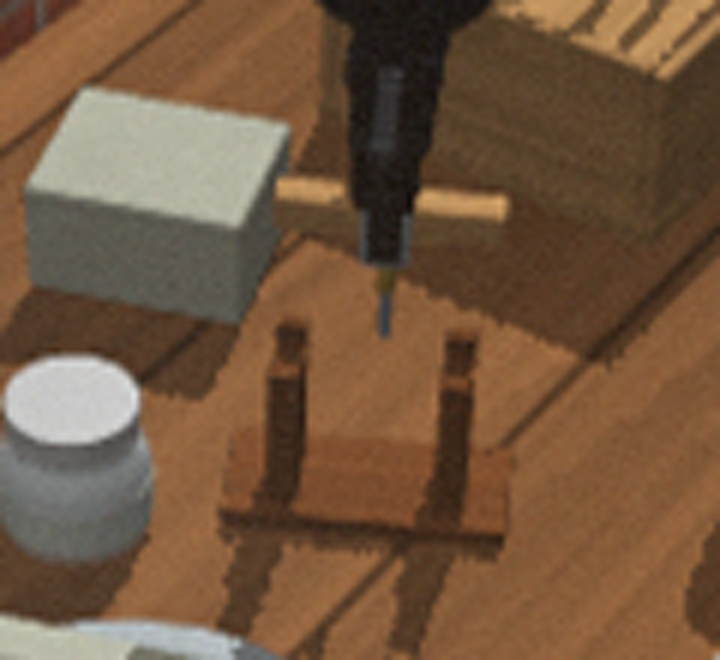

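```bash
python3 -m jog '[[[0,-0.6,12,0],[0,-0.6,28,0],[0,-0.6,46,0],[0,-0.6,62,0],[0,-0.6,70,0]]]'; python3 - <<'E'
from h import *
s=st();moveo(s,[628.6,-274.6,72],-152.45)
im,d=arm.get_image('side');crop(im,230,60,350,170,6,'pics/s9.png')
E
```

```text
clock: 28.15
position: [626.1, -275.0, 244.4]
ee_rot: [-0.238, 0.971, 0.001, 0.005]
contact_force: [-0.3, -0.2, -1.5]
gripper_width: 16.9
t 28.15 pos [ 626.1 -275.   244.4] xyaw -152.41 q [-2.385e-01  9.711e-01  5.000e-04  5.500e-03] w 16.9 F [-0.3 -0.2 -1.5] j [-0.18  0.62 -0.02 -0.01 -0.92 -0.91]
shift [-0.5 -0.5  7.3] spin 0.0
```

View pics/s9.png

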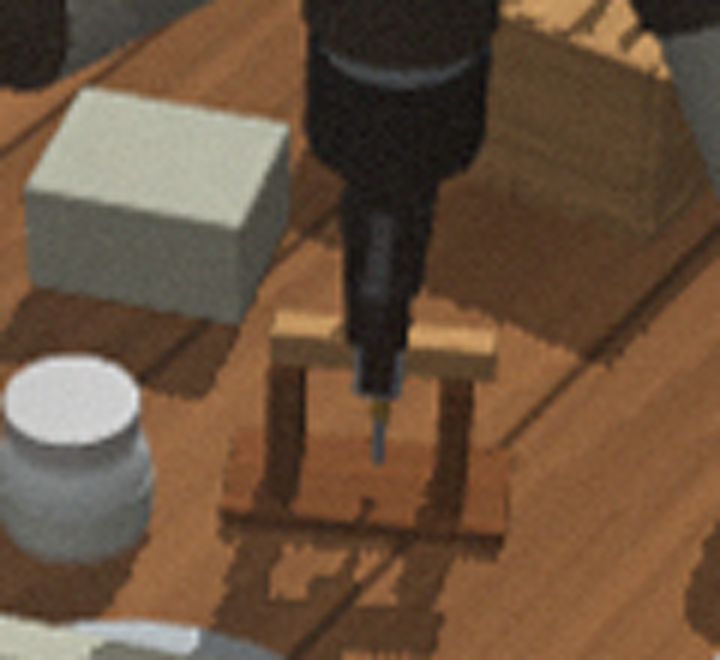

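```bash
python3 -m jog '[[[-0.5,-0.5,2,0],[-0.5,-0.5,4,0],[-0.5,-0.5,6,0],[-0.5,-0.5,7.2,0],[-0.5,-0.5,8,0]]]'; python3 - <<'E'
from h import *
s=st();moveo(s,[628.6,-274.6,72],-152.45)
E
```

```text
clock: 28.82
position: [626.9, -275.1, 237.1]
ee_rot: [-0.239, 0.971, 0.0, 0.005]
contact_force: [-1.4, 1.8, 6.8]
gripper_width: 17.0
t 28.82 pos [ 626.9 -275.1  237.1] xyaw -152.39 q [-2.386e-01  9.711e-01  4.000e-04  5.300e-03] w 17.0 F [-1.4  1.8  6.8] j [-0.18  0.62 -0.03 -0.01 -0.91 -0.91]
shift [ 0. -0.  0.] spin 0.1
```

Resting with 7 N. Press slightly once more to level, then release.

```bash
python3 -m jog '[[[0,0,0.5,0],[0,0,0.5,0],[0,0,0.5,0],[0,0,0.2,0],[0,0,0,0]]]';python3 -m jog '[[[0,0,0,0],[0,0,0,0],[0,0,0,0],[0,0,0,0],[0,0,0,0]]]' 60;  python3 -m jog '[[[0,0,-5,0],[0,0,-20,0],[0,0,-40,0],[0,0,-65,0],[0,0,-90,0]]]'; python3 - <<'E'
from h import *
s=st()
im,d=arm.get_image('side');crop(im,230,60,350,170,6,'pics/s10.png')
E
```

```text
clock: 29.45
position: [626.9, -275.1, 237.2]
ee_rot: [-0.239, 0.971, 0.0, 0.005]
contact_force: [-2.4, 2.0, 3.9]
gripper_width: 16.7
clock: 30.08
position: [626.9, -275.1, 237.1]
ee_rot: [-0.239, 0.971, 0.0, 0.005]
contact_force: [-0.3, 0.5, 0.3]
gripper_width: 59.9
clock: 30.7
position: [626.0, -275.5, 329.4]
ee_rot: [-0.239, 0.971, -0.0, 0.006]
contact_force: [0.8, 0.3, 0.0]
gripper_width: 60.1
t 30.7 pos [ 626.  -275.5  329.4] xyaw -152.38 q [-2.387e-01  9.711e-01 -1.000e-04  6.000e-03] w 60.1 F [0.8 0.3 0. ] j [-0.18  0.54  0.06 -0.01 -1.09 -0.91]
```

View pics/s10.png

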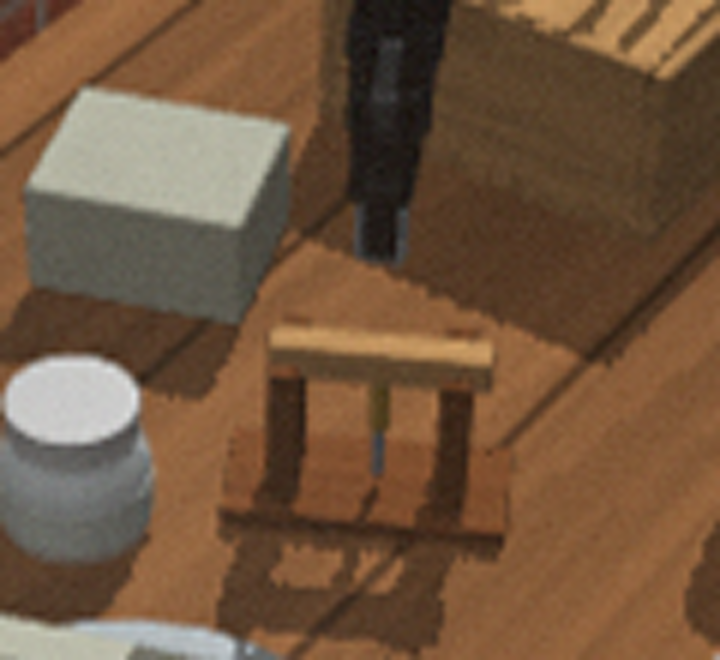

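```bash
cat > clips.py <<'E'
from meas import *
def find(n):
    im,d=arm.get_image('top');cv2.imwrite(f'pics/top{n}.png',im);C=cloud('top',d)
    hsv=cv2.cvtColor(im,cv2.COLOR_BGR2HSV)
    m=((C[...,2]>50)&(C[...,2]<64)&(hsv[...,1]<70)).astype(np.uint8)
    k,l,s,c=cv2.connectedComponentsWithStats(m)
    for i in range(1,k):
        if 60<s[i,4]<260:
            vv,uu=np.nonzero(l==i);u,v=int(c[i][0]),int(c[i][1])
            P=C[vv,uu];(cx,cy),(w,h),a=cv2.minAreaRect(P[:,:2].astype(np.float32))
            if w<h:w,h=h,w;a+=90
            print('blk px',u,v,'c',round(cx,1),round(cy,1),'z',np.median(P[:,2]).round(1),'L',round(w,1),round(h,1),'x ang',round((a+90)%180-90,1))
            if w<40: rect(C,26,40,(u-24,v-22,u+24,v+22),'   plate')
    return im,C
E
python3 - <<'E'
from clips import *
st();find(11)
E
```

```text
t 30.75 pos [ 626.8 -275.8  333.8] xyaw -152.33 q [-0.2391  0.971  -0.0023  0.009 ] w 60.2 F [ 0.8 -0.3  3.2] j [-0.18  0.53  0.07 -0.   -1.09 -0.91]
blk px 4 108 c 774.9 656.3 z 58.7 L 48.8 14.9 x ang -10.5
blk px 207 107 c 756.6 177.4 z 57.2 L 63.4 29.8 x ang -71.2
blk px 216 128 c 719.3 162.6 z 57.0 L 69.6 27.8 x ang -65.1
blk px 5 159 c 651.4 646.6 z 56.8 L 53.2 14.6 x ang -14.9
blk px 179 174 c 604.7 244.5 z 59.8 L 33.8 16.8 x ang -68.1
   plate c 605.2 244.9 z 32.0 L 77.2 44.4 ang long 24.0 n 474 mean [603.2 243. ]
blk px 4 209 c 540.0 640.1 z 57.2 L 68.6 17.2 x ang 0.3
blk px 472 224 c 474.7 -399.9 z 57.2 L 60.2 32.5 x ang 20.5
blk px 126 226 c 490.1 361.8 z 59.7 L 33.4 17.6 x ang -31.7
   plate c 490.6 362.9 z 32.2 L 79.3 44.2 ang long 61.0 n 496 mean [488.9 359. ]
```

View pics/top11.png

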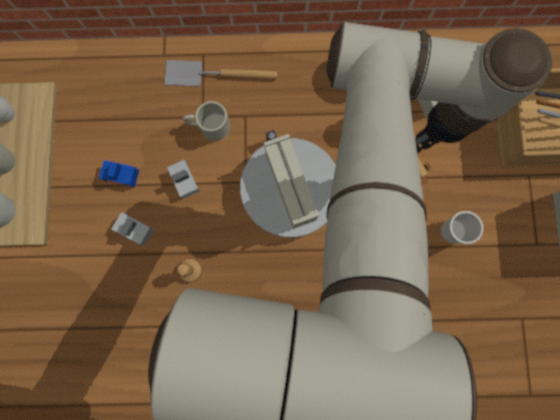

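```bash
python3 - <<'E'
from clips import *
im,d=arm.get_image('side');cv2.imwrite('pics/side11.png',im);C=cloud('side',d)
rect(C,57,64,(340,165,375,205),'C grip');rect(C,28,37,(340,165,375,205),'C plate')
s=st();move(s,[396.8,-219.8,330],-151.2)
E
```

```text
C grip c 397.7 -214.9 z 59.7 L 29.8 21.3 ang long 28.1 n 66 mean [ 398.4 -214.8]
C plate c 398.6 -215.9 z 32.0 L 82.4 43.2 ang long -61.3 n 248 mean [ 393.6 -203.9]
t 30.85 pos [ 626.3 -275.5  330.1] xyaw -152.38 q [-2.387e-01  9.711e-01 -8.000e-04  7.700e-03] w 60.4 F [ 0.4 -0.1 -0.6] j [-0.18  0.54  0.06 -0.01 -1.09 -0.91]
shift [177.5 155.7  -3.3] spin -1.2
```

View pics/side11.png

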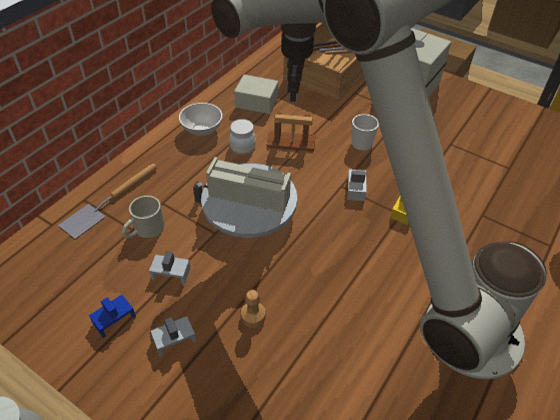

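```bash
python3 -m jog '[[[40,35,0,0],[80,70,0,0],[120,106,0,0],[155,136,0,-1],[177,155,0,-1.2]]]' 45; python3 -m jog '[[[0,0,10,0],[0,0,30,0],[0,0,50,0],[0,0,60,0],[0,0,60,0]]]'; python3 - <<'E'
from h import *
s=st();moveo(s,[397,-219.2,55],-151.2,155)
im,d=arm.get_image('side');crop(im,310,120,430,230,6,'pics/s12.png')
E
```

```text
clock: 31.48
position: [395.0, -219.7, 326.3]
ee_rot: [-0.249, 0.969, -0.0, 0.007]
contact_force: [-0.2, 0.2, -0.1]
gripper_width: 45.0
clock: 32.1
position: [396.1, -219.6, 265.4]
ee_rot: [-0.249, 0.969, 0.0, 0.006]
contact_force: [0.0, 0.8, -0.5]
gripper_width: 45.2
t 32.1 pos [ 396.1 -219.6  265.4] xyaw -151.19 q [-0.2488  0.9685  0.      0.006 ] w 45.2 F [ 0.   0.8 -0.5] j [-0.15  0.26 -0.59 -0.01 -0.71 -0.92]
shift [ 1.5  0.6 55.4] spin 0.0
```

View pics/s12.png

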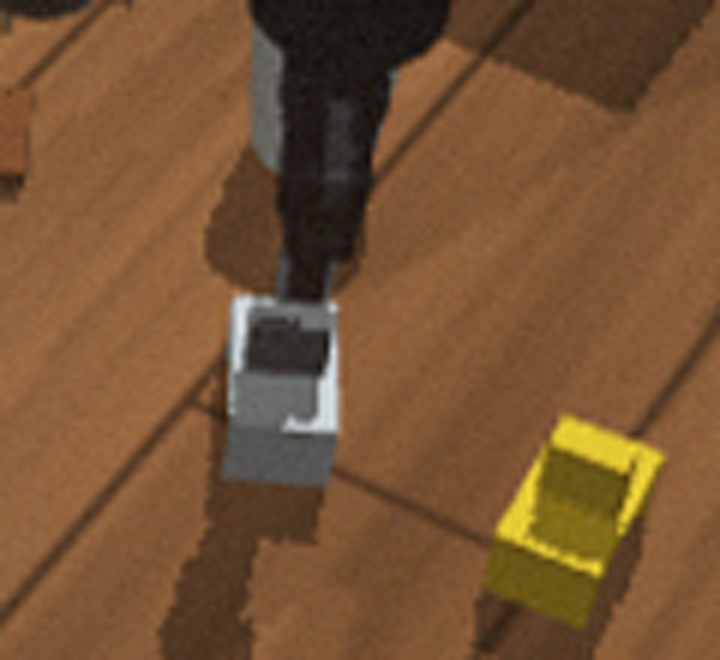

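```bash
python3 -m jog '[[[1,0.3,10,0],[1.5,0.6,24,0],[1.5,0.6,38,0],[1.5,0.6,50,0],[1.5,0.6,54.5,0]]]'; python3 -m jog '[[[0,0,0,0],[0,0,0,0],[0,0,0,0],[0,0,0,0],[0,0,0,0]]]' 8; python3 - <<'E'
from h import *
s=st()
E
```

```text
clock: 32.78
position: [395.3, -219.7, 210.9]
ee_rot: [-0.249, 0.969, -0.0, 0.006]
contact_force: [0.2, 0.4, -0.5]
gripper_width: 45.0
clock: 33.4
position: [395.6, -219.8, 211.3]
ee_rot: [-0.249, 0.969, -0.0, 0.007]
contact_force: [-0.6, 0.3, 2.1]
gripper_width: 14.8
t 33.4 pos [ 395.6 -219.8  211.3] xyaw -151.17 q [-2.489e-01  9.685e-01 -4.000e-04  6.700e-03] w 14.8 F [-0.6  0.3  2.1] j [-0.15  0.35 -0.65 -0.01 -0.56 -0.91]
```

```bash
python3 -m jog '[[[0,0,-10,0],[0,0,-40,0],[0,0,-85,0],[0,0,-130,0],[0,0,-165,0]]]'; python3 - <<'E'
from h import *
s=st();moveo(s,[523.8,-22.1,375-155],-161.5,155)
im,d=arm.get_image('side');crop(im,290,60,430,190,5,'pics/s13.png')
E
```

```text
clock: 34.02
position: [392.8, -220.0, 378.4]
ee_rot: [-0.249, 0.969, -0.001, 0.007]
contact_force: [0.8, 0.6, -1.5]
gripper_width: 14.7
t 34.02 pos [ 392.8 -220.   378.4] xyaw -151.17 q [-2.489e-01  9.685e-01 -6.000e-04  7.400e-03] w 14.7 F [ 0.8  0.6 -1.5] j [-0.15  0.11 -0.44 -0.01 -1.01 -0.92]
shift [-208.   111.     5.8] spin 10.3
```

View pics/s13.png

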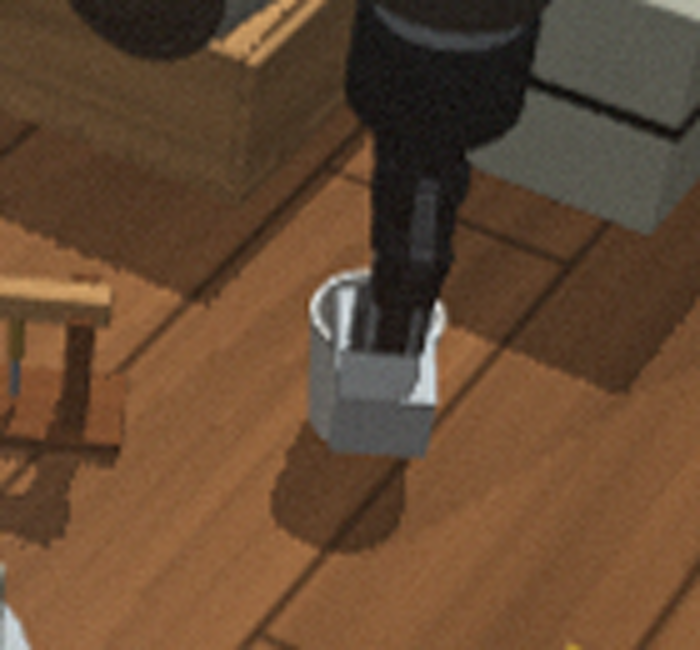

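```bash
python3 -m jog '[[[-35,19,0,2],[-80,43,0,4],[-125,67,0,6],[-170,91,0,8],[-208,111,0,10.3]]]';python3 -m jog '[[[0,0,0,0],[0,0,0,0],[0,0,0,0],[0,0,0,0],[0,0,0,0]]]'; python3 - <<'E'
from h import *
s=st();moveo(s,[523.8,-22.1,345-155],-161.5,155)
E
```

```text
clock: 34.7
position: [522.6, -21.2, 385.6]
ee_rot: [-0.161, 0.987, -0.002, 0.011]
contact_force: [0.2, -1.2, -1.7]
gripper_width: 14.8
clock: 35.33
position: [522.3, -21.8, 385.7]
ee_rot: [-0.161, 0.987, -0.002, 0.011]
contact_force: [-0.3, 0.5, -1.8]
gripper_width: 15.0
t 35.33 pos [522.3 -21.8 385.7] xyaw -161.49 q [-0.1608  0.9869 -0.0021  0.0109] w 15.0 F [-0.3  0.5 -1.8] j [ 0.27  0.22 -0.28  0.01 -1.05 -1.52]
shift [ 2.8  0.7 40.7] spin 0.0
```

```bash
python3 -m jog '[[[2.8,0.7,5,0],[2.8,0.7,15,0],[2.8,0.7,25,0],[2.8,0.7,34,0],[2.8,0.7,40,0]]]'; python3 - <<'E'
from h import *
s=st();moveo(s,[523.8,-22.1,325-155],-161.5,155)
print(seamc(tip(s,155)),R.from_quat(s['ee_rot']).apply([0,0,1]))
im,d=arm.get_image('side');crop(im,205,90,315,210,5,'pics/s14.png')
im,d=arm.get_image('top');crop(im,220,120,370,250,5,'pics/t14.png')
E
```

```text
clock: 35.95
position: [520.3, -22.0, 344.7]
ee_rot: [-0.161, 0.987, -0.002, 0.01]
contact_force: [0.2, 0.4, -1.6]
gripper_width: 14.7
t 35.95 pos [520.3 -22.  344.7] xyaw -161.49 q [-0.1608  0.9869 -0.0022  0.0103] w 14.7 F [ 0.2  0.4 -1.6] j [ 0.27  0.26 -0.34  0.01 -0.95 -1.52]
shift [ 0.2  0.1 19.8] spin 0.0
[-54.21190283   0.08065508] [ 2.10624880e-02 -9.79424603e-04 -9.99777681e-01]
```

View pics/s14.png

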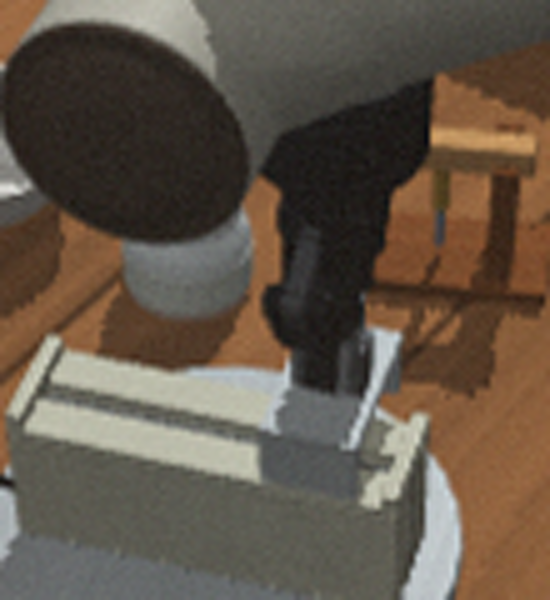

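View pics/t14.png

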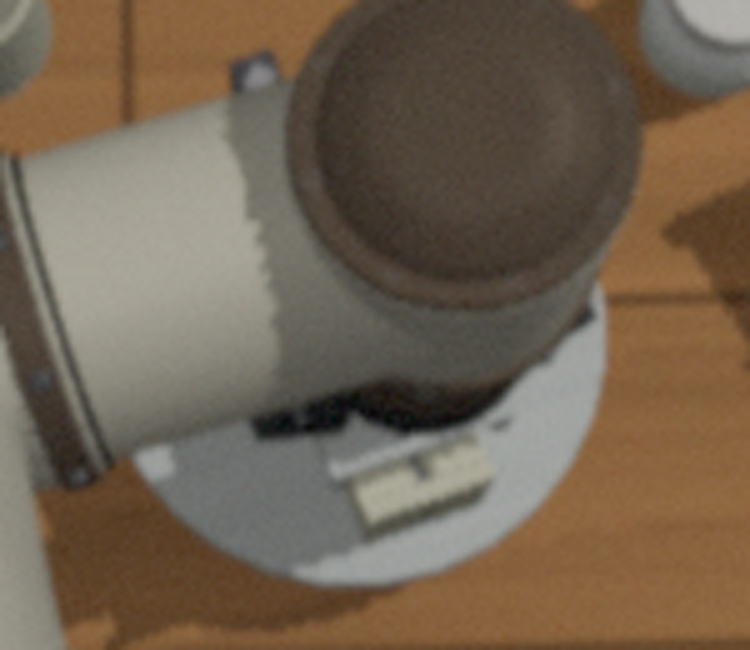

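```bash
python3 -m jog '[[[0,0.2,3,0],[0,0.2,7,0],[0,0.3,11,0],[0,0.3,14,0],[0,0.3,16,0]]]'; python3 - <<'E'
from h import *
s=st()
print(seamc(tip(s,155)))
E
```

```text
clock: 36.67
position: [520.4, -21.8, 328.5]
ee_rot: [-0.161, 0.987, -0.002, 0.01]
contact_force: [0.4, 0.3, -1.5]
gripper_width: 14.9
t 36.67 pos [520.4 -21.8 328.5] xyaw -161.49 q [-0.1608  0.9869 -0.0022  0.0099] w 14.9 F [ 0.4  0.3 -1.5] j [ 0.27  0.28 -0.36  0.01 -0.91 -1.52]
[-54.13930962   0.24475589]
```

```bash
python3 -m jog '[[[0,0,3,0],[0,0,7,0],[0,0,11,0],[0,0,14,0],[0,0,17,0]]]'; python3 -m jog '[[[0,0,1,0],[0,0,2,0],[0,0,3,0],[0,0,4,0],[0,0,4.5,0]]]'; python3 - <<'E'
from h import *
s=st()
print(seamc(tip(s,155)))
E
```

```text
clock: 37.3
position: [520.8, -21.8, 311.3]
ee_rot: [-0.161, 0.987, -0.002, 0.01]
contact_force: [0.5, -0.1, -2.3]
gripper_width: 14.6
clock: 37.92
position: [521.0, -21.7, 308.3]
ee_rot: [-0.161, 0.987, -0.002, 0.01]
contact_force: [-4.1, 1.0, 8.9]
gripper_width: 14.8
t 37.92 pos [521.  -21.7 308.3] xyaw -161.45 q [-0.1611  0.9869 -0.0024  0.0102] w 14.8 F [-4.1  1.   8.9] j [ 0.27  0.3  -0.39  0.01 -0.86 -1.52]
[-5.35430185e+01  2.07463064e-02]
```

Contact at the expected height (308.3). Release and lift.

```bash
python3 -m jog '[[[0,0,0,0],[0,0,0,0],[0,0,0,0],[0,0,0,0],[0,0,0,0]]]' 45; python3 -m jog '[[[0,0,-10,0],[0,0,-30,0],[0,0,-60,0],[0,0,-80,0],[0,0,-80,0]]]';python3 -m jog '[[[-30,0,-5,0],[-80,0,-5,0],[-130,0,-5,0],[-150,0,-5,0],[-150,0,-5,0]]]'; python3 - <<'E'
from h import *
s=st()
im,d=arm.get_image('side');cv2.imwrite('pics/side15.png',im);crop(im,185,120,315,230,5,'pics/s15.png')
im,d=arm.get_image('top');cv2.imwrite('pics/top15.png',im)
E
```

```text
clock: 38.55
position: [521.0, -21.7, 308.2]
ee_rot: [-0.161, 0.987, -0.002, 0.01]
contact_force: [-0.4, -0.1, -0.3]
gripper_width: 44.9
clock: 39.17
position: [519.6, -21.6, 390.4]
ee_rot: [-0.161, 0.987, -0.002, 0.013]
contact_force: [-0.7, -0.3, -0.4]
gripper_width: 45.3
clock: 39.8
position: [662.5, 26.7, 396.4]
ee_rot: [-0.161, 0.987, -0.002, 0.011]
contact_force: [-0.8, -0.3, 0.0]
gripper_width: 45.0
t 39.8 pos [662.5  26.7 396.4] xyaw -161.44 q [-0.1612  0.9869 -0.0023  0.0109] w 45.0 F [-0.8 -0.3  0. ] j [ 0.29  0.45  0.09  0.01 -1.19 -1.53]
```

View pics/s15.png

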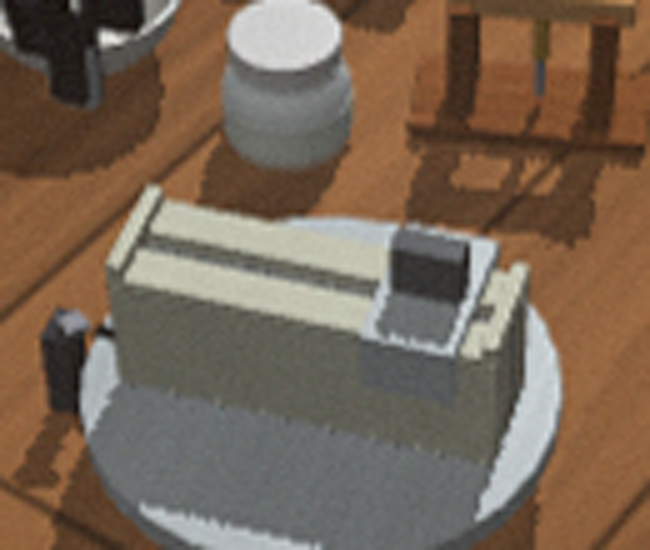

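View pics/top15.png

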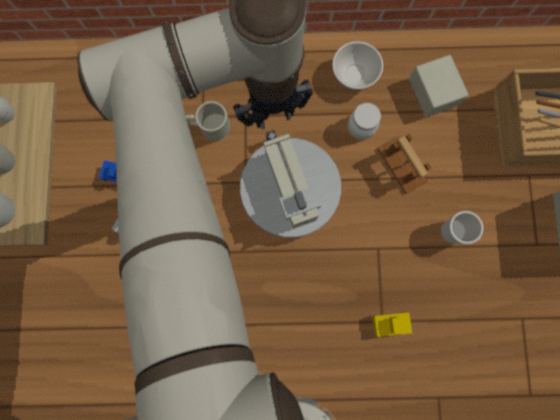

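```bash
python3 - <<'E'
from clips import *
im,d=arm.get_image('side');C=cloud('side',d)
for n,b in(('A',(140,240,200,295)),('B',(140,305,205,360))):
  rect(C,56,64,b,n+' grip');rect(C,28,37,b,n+' plate')
s=st();moveo(s,[604.6,243.5,180],-66.5,155)
E
```

```text
A grip c 606.2 248.2 z 60.2 L 34.0 16.6 ang long -66.2 n 98 mean [605.7 248.1]
A plate c 606.9 248.1 z 32.3 L 77.6 48.3 ang long 24.6 n 490 mean [604.5 250.3]
B grip c 491.1 365.4 z 60.5 L 34.7 16.1 ang long -29.2 n 135 mean [490.8 366. ]
B plate c 491.9 365.0 z 32.2 L 76.1 47.9 ang long 60.6 n 672 mean [490.1 366.9]
t 39.95 pos [660.9  25.9 398.3] xyaw -161.46 q [-0.1611  0.9869 -0.0023  0.0117] w 44.9 F [-0.1 -0.5  0.3] j [ 0.28  0.45  0.09  0.01 -1.19 -1.53]
shift [-10.9 226.1  61.7] spin -95.0
```

View pics/side15.png

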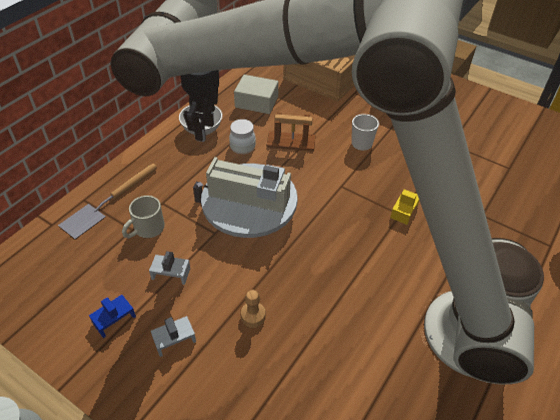

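```bash
python3 -m jog '[[[-2,25,0,-8],[-4,55,0,-18],[-7,90,0,-28],[-9,125,0,-38],[-10,150,0,-47]]]'; python3 - <<'E'
from h import *
s=st();moveo(s,[605.2,245.5,180],-66.5,155)
E
```

```text
clock: 40.58
position: [621.3, 172.0, 397.9]
ee_rot: [-0.544, 0.839, -0.007, 0.01]
contact_force: [-0.1, -0.4, -0.3]
gripper_width: 45.2
t 40.58 pos [621.3 172.  397.9] xyaw -114.12 q [-0.5437  0.8392 -0.0068  0.0101] w 45.2 F [-0.1 -0.4 -0.3] j [ 0.52  0.42  0.04  0.01 -1.17 -0.95]
shift [-58.4  49.6  62.4] spin -47.6
```

```bash
python3 -m jog '[[[-14,12,5,-9],[-30,25,20,-19],[-45,38,40,-29],[-58,49.6,55,-39],[-58.4,49.6,62,-47.6]]]'; python3 -m jog '[[[0,0,0,0],[0,0,0,0],[0,0,0,0],[0,0,0,0],[0,0,0,0]]]'; python3 - <<'E'
from h import *
s=st();moveo(s,[605.2,245.5,55],-66.5,155)
E
```

```text
clock: 41.2
position: [600.1, 245.9, 334.8]
ee_rot: [0.838, -0.546, 0.01, -0.006]
contact_force: [0.6, -0.3, -0.0]
gripper_width: 45.2
clock: 41.82
position: [600.1, 245.8, 334.9]
ee_rot: [0.838, -0.546, 0.01, -0.006]
contact_force: [0.5, -0.0, 0.3]
gripper_width: 45.3
t 41.83 pos [600.1 245.8 334.9] xyaw -66.19 q [ 0.8377 -0.546   0.0099 -0.006 ] w 45.3 F [ 0.5 -0.   0.3] j [ 0.64  0.47 -0.04  0.02 -1.04 -0.23]
shift [ -0.5   1.3 125. ] spin 0.3
```

```bash
python3 -m jog '[[[0,0.6,12,0],[0,1.3,28,0],[0,1.3,46,0],[0,1.3,62,0],[0,1.3,75,0]]]'; python3 - <<'E'
from h import *
s=st();moveo(s,[605.2,245.5,55.5],-66.5,155)
im,d=arm.get_image('side');crop(im,120,210,230,310,6,'pics/s16.png')
E
```

```text
clock: 42.45
position: [600.6, 245.1, 258.2]
ee_rot: [0.838, -0.546, 0.01, -0.005]
contact_force: [-0.8, 0.3, 0.5]
gripper_width: 45.0
t 42.45 pos [600.6 245.1 258.2] xyaw -66.19 q [ 0.8377 -0.546   0.0096 -0.0053] w 45.0 F [-0.8  0.3  0.5] j [ 0.64  0.55 -0.12  0.02 -0.88 -0.24]
shift [-0.6 -0.5 47.7] spin 0.3
```

View pics/s16.png

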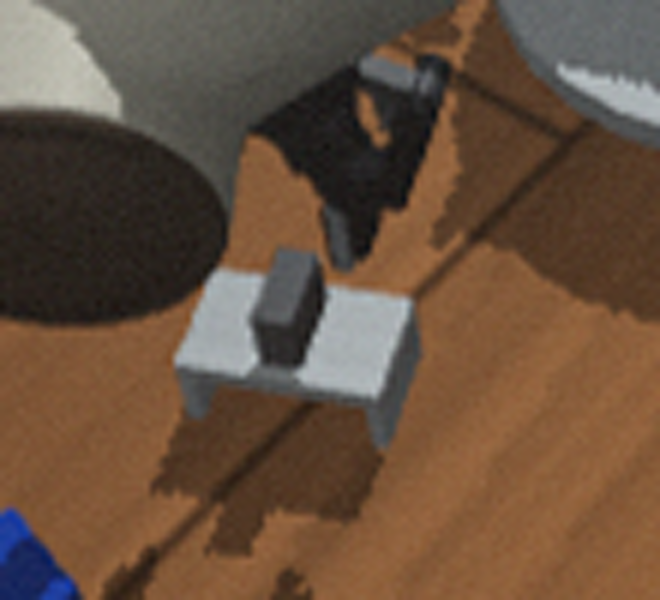

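```bash
python3 -m jog '[[[-0.6,-0.5,10,0],[-0.6,-0.5,22,0],[-0.6,-0.5,34,0],[-0.6,-0.5,43,0.3],[-0.6,-0.5,47.3,0.3]]]'; python3 -m jog '[[[0,0,0,0],[0,0,0,0],[0,0,0,0],[0,0,0,0],[0,0,0,0]]]' 8; python3 - <<'E'
from h import *
s=st();print(R.from_quat(s['ee_rot']).apply([0,0,1]))
E
```

```text
clock: 43.12
position: [601.2, 245.4, 208.4]
ee_rot: [0.836, -0.548, 0.009, -0.004]
contact_force: [-0.1, 0.5, 1.2]
gripper_width: 45.3
clock: 43.75
position: [601.4, 245.5, 209.1]
ee_rot: [0.836, -0.548, 0.009, -0.004]
contact_force: [0.0, 0.0, 2.9]
gripper_width: 15.1
t 43.75 pos [601.4 245.5 209.1] xyaw -66.52 q [ 0.8362 -0.5483  0.009  -0.0041] w 15.1 F [0.  0.  2.9] j [ 0.64  0.61 -0.16  0.02 -0.79 -0.24]
[ 0.01951469 -0.00290971 -0.99980534]
```

```bash
python3 -m jog '[[[0,0,-15,0],[0,0,-55,0],[0,0,-100,0],[0,0,-140,0],[0,0,-155,0]]]'; python3 -m jog '[[[0,0,-10,0],[0,0,-10,0],[0,0,-10,0],[0,0,-10,0],[0,0,-10,0]]]'; python3 - <<'E'
from h import *
s=st();moveo(s,[575,-5,215],-161.5,155)
E
```

```text
clock: 44.38
position: [598.4, 246.0, 367.3]
ee_rot: [0.836, -0.548, 0.01, -0.007]
contact_force: [-0.3, 0.4, -1.6]
gripper_width: 14.9
clock: 45.0
position: [598.2, 246.0, 376.5]
ee_rot: [0.836, -0.548, 0.01, -0.006]
contact_force: [0.0, 0.3, -1.9]
gripper_width: 14.6
t 45.0 pos [598.2 246.  376.5] xyaw -66.51 q [ 0.8362 -0.5483  0.0096 -0.0059] w 14.6 F [ 0.   0.3 -1.9] j [ 0.64  0.44  0.01  0.02 -1.13 -0.24]
shift [219.4 124.6   6.1] spin 95.0
```

```bash
python3 -m jog '[[[25,14,0,8],[60,34,0,18],[95,54,0,28],[125,71,0,38],[140,79,0,47]]]'; python3 - <<'E'
from h import *
s=st();moveo(s,[575,-5,215],-161.5,155)
E
```

```text
clock: 45.62
position: [581.1, 84.4, 376.2]
ee_rot: [-0.545, 0.838, -0.006, 0.009]
contact_force: [0.1, 0.4, -1.3]
gripper_width: 14.9
t 45.62 pos [581.1  84.4 376.2] xyaw -113.89 q [-0.5454  0.8381 -0.0064  0.009 ] w 14.9 F [ 0.1  0.4 -1.3] j [ 0.42  0.34 -0.14  0.01 -1.07 -0.84]
shift [ 85.5 -27.3   6.1] spin 47.6
```

```bash
python3 -m jog '[[[20,-6,0,9],[45,-14,0,19],[68,-21,0,29],[82,-26,0,39],[85.5,-27.3,0,47.6]]]'; python3 -m jog '[[[0,0,0,0],[0,0,0,0],[0,0,0,0],[0,0,0,0],[0,0,0,0]]]'; python3 - <<'E'
from h import *
s=st();moveo(s,[575,-5,342-155],-161.5,155);print(seamc(tip(s,155)),seamc(tip(s,205)))
E
```

```text
clock: 46.25
position: [571.3, -5.8, 376.0]
ee_rot: [-0.158, 0.987, -0.002, 0.011]
contact_force: [-0.1, 0.7, -1.3]
gripper_width: 15.1
clock: 46.88
position: [571.3, -5.7, 376.0]
ee_rot: [-0.158, 0.987, -0.002, 0.011]
contact_force: [0.8, -0.8, -0.9]
gripper_width: 14.9
t 46.88 pos [571.3  -5.7 376. ] xyaw -161.82 q [-0.1579  0.9874 -0.0023  0.0107] w 14.9 F [ 0.8 -0.8 -0.9] j [ 0.28  0.31 -0.18  0.01 -1.06 -1.53]
shift [ 0.1  1.  34. ] spin -0.3
[-0.57124148 -0.69271129] [ 0.44296474 -1.08895303]
```

```bash
python3 -m jog '[[[0,1.1,6,-0.3],[0,1.1,16,-0.3],[0,1.1,26,-0.3],[0,1.1,33,-0.3],[0,1.1,36,-0.3]]]'; python3 - <<'E'
from h import *
s=st();print(seamc(tip(s,155)),seamc(tip(s,205)))
im,d=arm.get_image('side');crop(im,195,90,315,210,6,'pics/s17.png')
E
```

```text
clock: 47.5
position: [571.7, -4.7, 339.1]
ee_rot: [-0.16, 0.987, -0.002, 0.01]
contact_force: [-0.3, -0.2, -1.5]
gripper_width: 14.6
t 47.5 pos [571.7  -4.7 339.1] xyaw -161.53 q [-0.1605  0.987  -0.0024  0.01  ] w 14.6 F [-0.3 -0.2 -1.5] j [ 0.28  0.35 -0.23  0.01 -0.98 -1.53]
[-0.08014081  0.10415662] [ 0.87209471 -0.28992815]
```

View pics/s17.png

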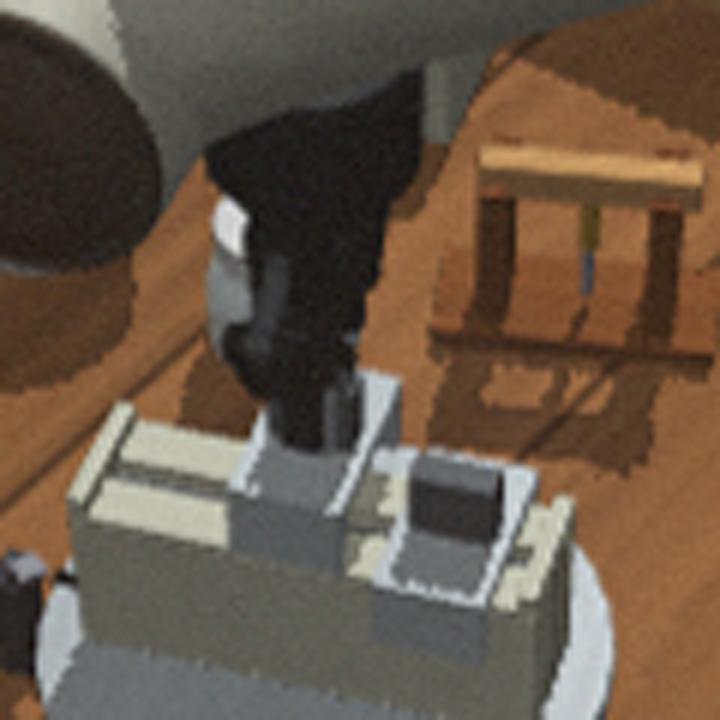

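```bash
python3 -m jog '[[[0,0.1,5,0],[0,0.1,10,0],[0,0.1,16,0],[0,0.1,21,0],[0,0.1,25,0]]]'; python3 - <<'E'
from h import *
s=st();print(seamc(tip(s,155)),seamc(tip(s,205)))
E
python3 -m jog '[[[0,0,2,0],[0,0,4,0],[0,0,6,0],[0,0,8,0],[0,0,9.5,0]]]';  python3 - <<'E'
from h import *
s=st();print(seamc(tip(s,155)),seamc(tip(s,205)))
E
```

```text
clock: 48.18
position: [572.2, -4.6, 313.7]
ee_rot: [-0.16, 0.987, -0.002, 0.01]
contact_force: [0.1, -0.1, -1.1]
gripper_width: 14.8
t 48.17 pos [572.2  -4.6 313.7] xyaw -161.53 q [-0.1604  0.987  -0.0023  0.0099] w 14.8 F [ 0.1 -0.1 -1.1] j [ 0.28  0.37 -0.26  0.01 -0.92 -1.53]
[0.36285122 0.03354347] [ 1.30287001 -0.3552755 ]
clock: 48.8
position: [572.5, -4.6, 306.0]
ee_rot: [-0.161, 0.987, -0.003, 0.01]
contact_force: [-4.8, 1.3, 11.7]
gripper_width: 14.7
t 48.8 pos [572.5  -4.6 306. ] xyaw -161.49 q [-0.1608  0.9869 -0.0027  0.0102] w 14.7 F [-4.8  1.3 11.7] j [ 0.28  0.38 -0.27  0.01 -0.9  -1.53]
[ 0.71740757 -0.12367493] [ 1.67685009 -0.55022873]
```

Seated. Release, lift, and move towards clip B.

```bash
python3 -m jog '[[[0,0,0,0],[0,0,0,0],[0,0,0,0],[0,0,0,0],[0,0,0,0]]]' 45; python3 -m jog '[[[0,0,-10,0],[0,0,-30,0],[0,0,-60,0],[0,0,-80,0],[0,0,-80,0]]]'; python3 - <<'E'
from clips import *
s=st()
im,d=arm.get_image('side');C=cloud('side',d);cv2.imwrite('pics/side18.png',im)
for n,b in(('B',(140,305,205,360)),):
  rect(C,56,64,b,n+' grip');rect(C,28,37,b,n+' plate')
moveo(s,[490.6,363,215],-30.3,155)
E
```

```text
clock: 49.42
position: [572.5, -4.6, 305.9]
ee_rot: [-0.161, 0.987, -0.003, 0.01]
contact_force: [0.1, -0.8, 0.0]
gripper_width: 44.7
clock: 50.05
position: [571.1, -4.4, 388.2]
ee_rot: [-0.161, 0.987, -0.003, 0.013]
contact_force: [-0.4, 0.5, -0.7]
gripper_width: 45.1
t 50.05 pos [571.1  -4.4 388.2] xyaw -161.48 q [-0.1609  0.9869 -0.0026  0.0126] w 45.1 F [-0.4  0.5 -0.7] j [ 0.28  0.3  -0.16  0.01 -1.08 -1.53]
B grip c 491.6 365.2 z 60.0 L 35.4 16.0 ang long -28.3 n 133 mean [490.9 365.6]
B plate c 491.7 365.0 z 32.2 L 76.5 47.3 ang long 60.2 n 673 mean [490.2 366.7]
shift [-36.2 375.5  15.7] spin -131.2
```

View pics/side18.png

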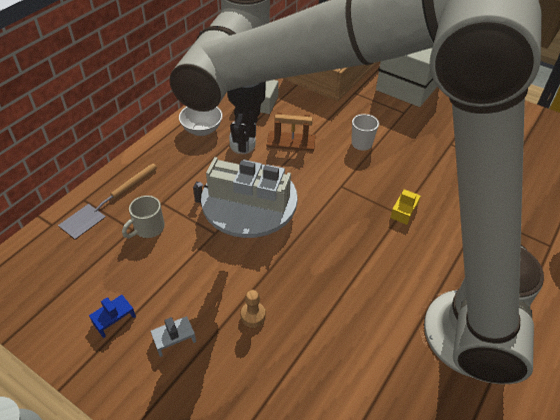

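```bash
python3 -m jog '[[[-3,25,0,-8],[-7,70,0,-18],[-11,115,0,-28],[-14,145,0,-38],[-16,160,0,-47]]]'; python3 - <<'E'
from h import *
s=st();moveo(s,[490.6,363,215],-29.5,155)
E
```

```text
clock: 50.72
position: [534.4, 153.8, 384.1]
ee_rot: [-0.544, 0.839, -0.006, 0.008]
contact_force: [0.4, -0.0, -0.2]
gripper_width: 45.4
t 50.73 pos [534.4 153.8 384.1] xyaw -114.1 q [-0.5438  0.8391 -0.0064  0.0078] w 45.4 F [ 0.4 -0.  -0.2] j [ 0.57  0.28 -0.21  0.01 -1.07 -1.  ]
shift [-172.   128.7   12.7] spin -84.6
```

```bash
python3 -m jog '[[[-25,18,0,-9],[-60,45,0,-19],[-95,71,0,-29],[-120,90,0,-39],[-130,97,0,-47]]]'; python3 - <<'E'
from h import *
s=st();moveo(s,[490.6,363,175],-29.5,155)
E
```

```text
clock: 51.35
position: [498.3, 313.7, 381.3]
ee_rot: [0.835, -0.55, 0.009, -0.003]
contact_force: [-0.1, -0.4, -0.2]
gripper_width: 44.9
t 51.35 pos [498.3 313.7 381.3] xyaw -66.73 q [ 0.8352 -0.5499  0.0086 -0.0032] w 44.9 F [-0.1 -0.4 -0.2] j [ 0.84  0.34 -0.13  0.02 -1.09 -0.44]
shift [-50.5  -9.4  50.9] spin -37.2
```

```bash
python3 -m jog '[[[-15,-3,5,-9],[-30,-6,15,-19],[-43,-8,32,-28],[-50.5,-9.4,45,-36],[-50.5,-9.4,50,-37.2]]]'; python3 -m jog '[[[0,0,0,0],[0,0,5,0],[0,0,15,0],[0,0,25,0],[0,0,25,0]]]';python3 - <<'E'
from h import *
s=st();moveo(s,[490.6,363,55.5],-29.5,155)
im,d=arm.get_image('side');crop(im,120,270,230,370,6,'pics/s19.png')
E
```

```text
clock: 51.98
position: [487.4, 363.7, 328.6]
ee_rot: [0.967, -0.255, 0.008, 0.001]
contact_force: [-0.3, -0.2, -0.7]
gripper_width: 44.9
clock: 52.6
position: [487.6, 363.2, 302.3]
ee_rot: [0.967, -0.255, 0.008, 0.003]
contact_force: [0.6, -0.0, 0.2]
gripper_width: 44.9
t 52.6 pos [487.6 363.2 302.3] xyaw -29.55 q [ 0.9669 -0.255   0.0075  0.0026] w 44.9 F [ 0.6 -0.   0.2] j [ 0.91  0.44 -0.18  0.02 -0.94  0.13]
shift [-1.2 -1.6 91.8] spin -0.0
```

View pics/s19.png

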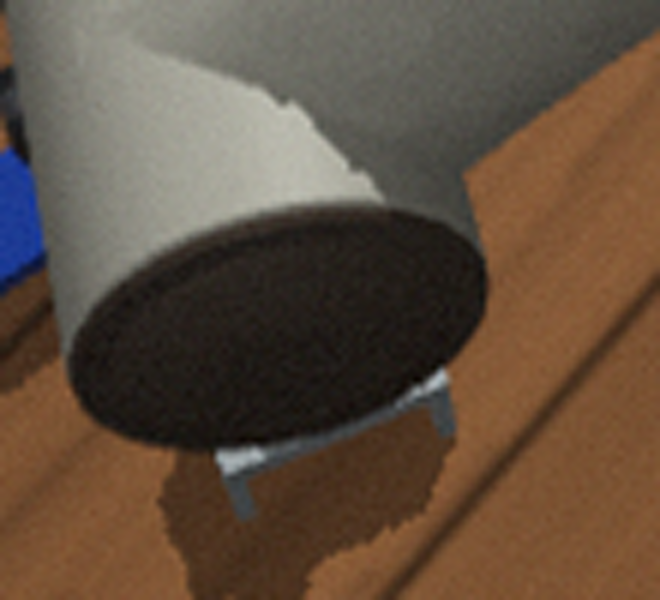

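```bash
python3 -m jog '[[[-1,-1,12,0],[-1.2,-1.6,30,0],[-1.2,-1.6,50,0],[-1.2,-1.6,64,0],[-1.2,-1.6,70,0]]]';python3 -m jog '[[[0,0,6,0],[0,0,12,0],[0,0,18,0],[0,0,21.4,0],[0,0,21.4,0]]]'; python3 - <<'E'
from h import *
s=st();moveo(s,[490.6,363,55.5],-29.5,155)
E
python3 -m jog '[[[0,0,0,0],[0,0,0,0],[0,0,0,0],[0,0,0,0],[0,0,0,0]]]' 8; python3 - <<'E'
from h import *
s=st()
E
```

```text
clock: 53.28
position: [488.4, 364.8, 231.9]
ee_rot: [0.967, -0.255, 0.008, 0.003]
contact_force: [0.4, -0.2, -0.1]
gripper_width: 45.1
clock: 53.9
position: [488.7, 364.5, 210.3]
ee_rot: [0.967, -0.255, 0.008, 0.003]
contact_force: [-0.2, 1.4, 0.3]
gripper_width: 44.9
t 53.9 pos [488.7 364.5 210.3] xyaw -29.53 q [ 0.9669 -0.2549  0.0076  0.0029] w 44.9 F [-0.2  1.4  0.3] j [ 0.91  0.55 -0.27  0.02 -0.75  0.13]
shift [-0.1  0.1 -0.2] spin -0.0
clock: 54.52
position: [488.8, 364.6, 210.7]
ee_rot: [0.967, -0.255, 0.008, 0.003]
contact_force: [0.4, 0.2, 2.0]
gripper_width: 14.5
t 54.52 pos [488.8 364.6 210.7] xyaw -29.52 q [ 0.967  -0.2548  0.0078  0.0026] w 14.5 F [0.4 0.2 2. ] j [ 0.91  0.55 -0.27  0.02 -0.75  0.13]
```

```bash
python3 -m jog '[[[0,0,-15,0],[0,0,-55,0],[0,0,-100,0],[0,0,-145,0],[0,0,-175,0]]]'; python3 -m jog '[[[0,0,0,0],[0,0,0,0],[0,0,0,0],[0,0,0,0],[0,0,0,0]]]'; python3 - <<'E'
from h import *
s=st();moveo(s,[626.2,12.1,230],18.5,155)
E
```

```text
clock: 55.15
position: [486.2, 366.0, 388.8]
ee_rot: [0.967, -0.255, 0.008, 0.001]
contact_force: [-0.0, 0.3, -1.4]
gripper_width: 14.8
clock: 55.78
position: [486.2, 366.0, 388.0]
ee_rot: [0.967, -0.255, 0.008, 0.002]
contact_force: [0.3, -0.1, -0.9]
gripper_width: 14.3
t 55.77 pos [486.2 366.  388. ] xyaw -29.52 q [ 0.967  -0.2548  0.0081  0.0019] w 14.3 F [ 0.3 -0.1 -0.9] j [ 0.91  0.37 -0.07  0.02 -1.13  0.13]
shift [293.5 239.1   7.8] spin -48.0
```

```bash
python3 -m jog '[[[25,20,0,-5],[65,53,0,-11],[105,86,0,-17],[145,118,0,-23],[170,138,0,-28]]]'; python3 - <<'E'
from h import *
s=st();moveo(s,[626.2,12.1,228],18.5,155)
E
```

```text
clock: 56.4
position: [566.7, 160.1, 390.7]
ee_rot: [1.0, -0.013, 0.007, 0.004]
contact_force: [0.8, 0.1, -1.3]
gripper_width: 15.0
t 56.4 pos [566.7 160.1 390.7] xyaw -1.44 q [ 0.9999 -0.0126  0.0073  0.0039] w 15.0 F [ 0.8  0.1 -1.3] j [ 0.55  0.33 -0.12  0.02 -1.12  0.99]
shift [ 60.8 145.2   9.7] spin -19.9
```

```bash
python3 -m jog '[[[12,28,0,-4],[28,66,0,-9],[44,105,0,-14],[56,134,0,-18],[60.8,145.2,0,-19.9]]]'; python3 -m jog '[[[0,0,0,0],[0,0,0,0],[0,0,0,0],[0,0,0,0],[0,0,0,0]]]'; python3 - <<'E'
from h import *
s=st();moveo(s,[626.2,12.1,342-155],18.5,155);print(seamc(tip(s,155)),seamc(tip(s,205)))
E
```

```text
clock: 57.02
position: [624.3, 11.6, 392.2]
ee_rot: [0.987, 0.16, 0.006, 0.005]
contact_force: [0.1, 0.8, -1.6]
gripper_width: 14.8
clock: 57.65
position: [624.2, 12.0, 392.3]
ee_rot: [0.987, 0.16, 0.006, 0.005]
contact_force: [0.4, -0.1, -1.0]
gripper_width: 14.5
t 57.65 pos [624.2  12.  392.3] xyaw 18.45 q [0.987  0.1603 0.0063 0.0052] w 14.5 F [ 0.4 -0.1 -1. ] j [ 0.28  0.39 -0.02  0.01 -1.15  1.61]
shift [-0.3 -2.  50.3] spin -0.1
[53.71639443 -1.38412354] [54.25061914 -2.00037129]
```

```bash
python3 -m jog '[[[0,-1,8,0],[0,-2,22,0],[0,-2.2,36,0],[0,-2.2,45,0],[0,-2.2,48,0]]]'; python3 - <<'E'
from h import *
s=st();print(seamc(tip(s,155)),seamc(tip(s,205)))
im,d=arm.get_image('side');crop(im,175,90,295,210,6,'pics/s20.png')
E
```

```text
clock: 58.28
position: [624.1, 13.7, 343.1]
ee_rot: [0.987, 0.16, 0.005, 0.005]
contact_force: [-0.1, 0.6, -1.3]
gripper_width: 14.8
t 58.27 pos [624.1  13.7 343.1] xyaw 18.44 q [0.9871 0.1602 0.0054 0.0053] w 14.8 F [-0.1  0.6 -1.3] j [ 0.28  0.43 -0.09  0.01 -1.04  1.6 ]
[53.87439717  0.20924675] [54.31665894 -0.40325257]
```

View pics/s20.png

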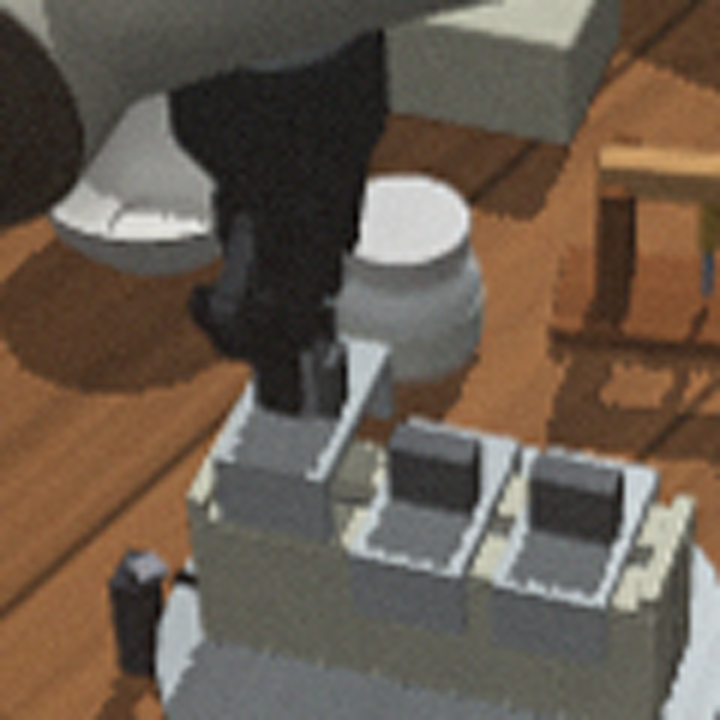

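```bash
python3 -m jog '[[[0,-0.2,4,0],[0,-0.2,9,0],[0,-0.2,14,0],[0,-0.2,18,0],[0,-0.2,20,0]]]'; python3 - <<'E'
from h import *
s=st();print(seamc(tip(s,155)),seamc(tip(s,205)))
im,d=arm.get_image('side');crop(im,175,90,295,210,6,'pics/s21.png')
E
```

```text
clock: 58.95
position: [624.3, 13.6, 322.9]
ee_rot: [0.987, 0.16, 0.005, 0.005]
contact_force: [0.0, 0.7, -1.2]
gripper_width: 14.8
t 58.95 pos [624.3  13.6 322.9] xyaw 18.44 q [0.9871 0.1602 0.0054 0.0053] w 14.8 F [ 0.   0.7 -1.2] j [ 0.28  0.45 -0.12  0.01 -1.    1.6 ]
[54.07665857  0.12554644] [54.5207854  -0.48641072]
```

View pics/s21.png

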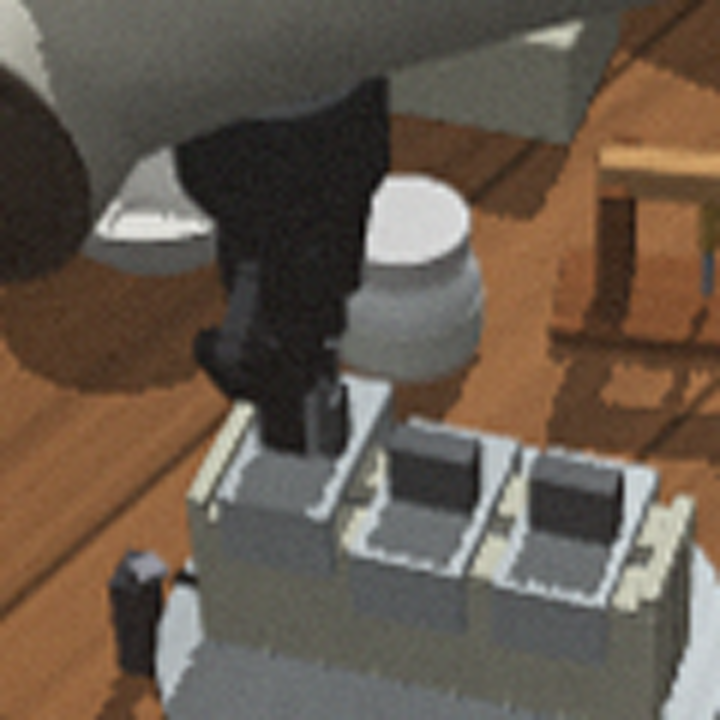

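```bash
python3 -m jog '[[[0,-0.1,2,0],[0,-0.2,5,0],[0,-0.2,8,0],[0,-0.2,10,0],[0,-0.2,11,0]]]'; python3 -m jog '[[[0,0,1,0],[0,0,2,0],[0,0,3,0],[0,0,4.5,0],[0,0,6,0]]]'; python3 - <<'E'
from h import *
s=st();print(seamc(tip(s,155)),seamc(tip(s,205)))
E
```

```text
clock: 59.62
position: [624.4, 13.8, 311.6]
ee_rot: [0.987, 0.16, 0.005, 0.005]
contact_force: [0.3, -0.0, -0.5]
gripper_width: 14.9
clock: 60.25
position: [624.4, 13.7, 307.9]
ee_rot: [0.987, 0.161, 0.006, 0.006]
contact_force: [-5.2, -0.1, 12.2]
gripper_width: 14.4
t 60.25 pos [624.4  13.7 307.9] xyaw 18.5 q [0.987  0.1607 0.0056 0.0057] w 14.4 F [-5.2 -0.1 12.2] j [ 0.28  0.46 -0.13  0.02 -0.97  1.6 ]
[ 5.42422113e+01 -2.17544319e-02] [54.70432298 -0.67746392]
```

Seated at the expected height. Release, lift straight up, move clear and inspect.

```bash
python3 -m jog '[[[0,0,0,0],[0,0,0,0],[0,0,0,0],[0,0,0,0],[0,0,0,0]]]' 45; python3 -m jog '[[[0,0,-10,0],[0,0,-30,0],[0,0,-60,0],[0,0,-95,0],[0,0,-110,0]]]'; python3 -m jog '[[[0,-30,0,0],[0,-75,0,0],[0,-120,0,0],[0,-165,0,0],[0,-200,0,0]]]';python3 -m jog '[[[-20,-20,0,0],[-50,-40,0,0],[-80,-60,0,0],[-100,-60,0,0],[-100,-60,0,0]]]'; python3 - <<'E'
from clips import *
s=st();find(22)
im,d=arm.get_image('side');cv2.imwrite('pics/side22.png',im);crop(im,185,120,305,240,6,'pics/s22.png')
im=cv2.imread('pics/top22.png');crop(im,230,110,350,250,4,'pics/t22.png')
E
```

```text
clock: 60.88
position: [624.5, 13.7, 307.7]
ee_rot: [0.987, 0.161, 0.005, 0.006]
contact_force: [-0.5, 0.2, -0.1]
gripper_width: 45.0
clock: 61.5
position: [623.2, 14.7, 420.8]
ee_rot: [0.987, 0.161, 0.008, 0.006]
contact_force: [0.4, -0.5, -0.2]
gripper_width: 45.0
clock: 62.12
position: [558.9, 205.9, 417.5]
ee_rot: [0.987, 0.161, 0.007, 0.006]
contact_force: [-0.9, -0.7, 0.2]
gripper_width: 45.0
clock: 62.75
position: [443.9, 230.6, 415.5]
ee_rot: [0.987, 0.162, 0.007, 0.006]
contact_force: [0.0, 0.2, -0.3]
gripper_width: 44.6
t 62.75 pos [443.9 230.6 415.5] xyaw 18.62 q [0.9868 0.1617 0.0071 0.0057] w 44.6 F [ 0.   0.2 -0.3] j [ 0.81  0.16 -0.28  0.02 -1.12  1.08]
blk px 4 107 c 778.6 658.1 z 59.3 L 52.6 19.9 x ang 0.3
blk px 208 107 c 757.5 179.9 z 57.7 L 62.4 27.2 x ang -65.4
blk px 216 127 c 719.3 162.9 z 57.5 L 69.6 28.4 x ang -66.0
blk px 5 159 c 651.6 647.1 z 56.6 L 53.1 12.5 x ang -16.3
blk px 5 208 c 538.4 639.2 z 56.7 L 65.5 16.3 x ang -3.2
blk px 472 225 c 474.0 -400.3 z 57.0 L 61.0 31.2 x ang 17.1
```

View pics/s22.png

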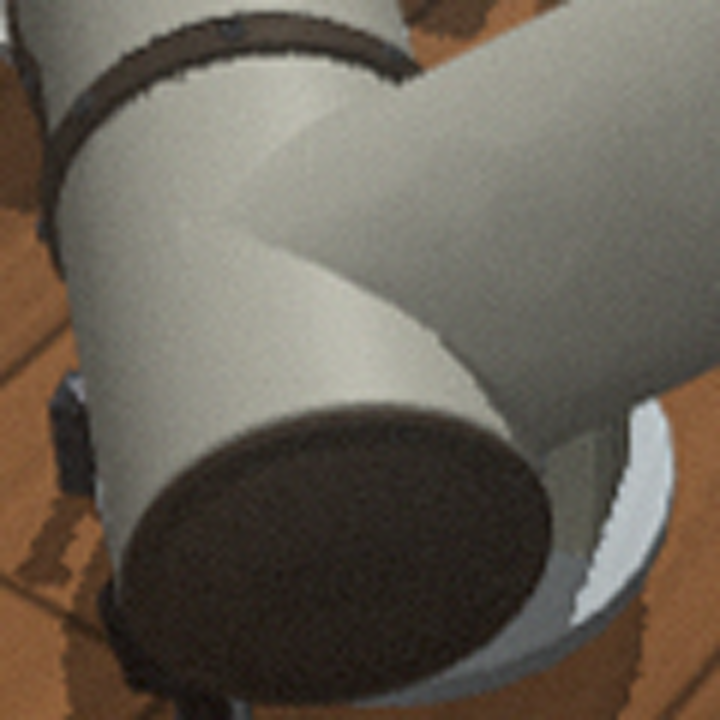

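View pics/top22.png

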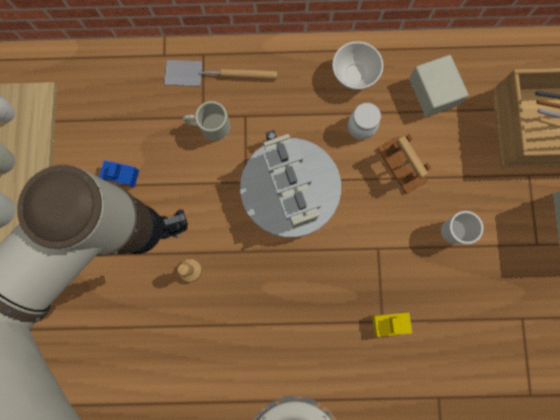

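```bash
python3 - <<'E'
from clips import *
im,d=arm.get_image('top');C=cloud('top',d)
m=((C[...,2]>150)&(C[...,2]<166)).astype(np.uint8);m[:, :240]=0;m[:,350:]=0;m[:120]=0;m[240:]=0
k,l,s,c=cv2.connectedComponentsWithStats(m)
for i in range(1,k):
    if s[i,4]>40:
        vv,uu=np.nonzero(l==i);P=C[vv,uu];(cx,cy),(w,h),a=cv2.minAreaRect(P[:,:2].astype(np.float32))
        if w<h:w,h=h,w;a+=90
        print('block',round(cx,1),round(cy,1),'z',np.median(P[:,2]).round(1),w,h,(a+90)%180-90,'seam',seamc([cx,cy]))
vv,uu=np.nonzero((C[...,2]>123)&(C[...,2]<137));k=(uu>240)&(uu<350)&(vv>120)&(vv<240)
P=C[vv[k],uu[k]];S=np.array([seamc(p) for p in P])
for lo,hi in((-95,-80),(-76,-32),(-22,22),(32,76),(80,95)):
    q=(S[:,0]>lo)&(S[:,0]<hi)
    if q.sum(): print(lo,hi,q.sum(),S[q].min(0).round(1),S[q].max(0).round(1),'z',np.median(P[q,2]).round(1))
rect(C,118,140,(240,120,350,240),'all')
im2=cv2.imread('pics/top22.png');crop(im2,230,110,350,250,5,'pics/t22.png')
for nm,b in(('tool',(380,130,440,195)),): rect(C,84,96,b,nm)
E
```

```text
block 625.3 10.6 z 157.0 33.0438346862793 15.881669998168945 18.704200744628906 seam [52.66400262 -1.13581067]
block 576.3 -5.7 z 156.9 34.40522766113281 16.03043556213379 18.568038940429688 seam [ 0.97941189 -1.0397848 ]
block 523.8 -23.1 z 157.0 34.059837341308594 15.861982345581055 18.655858993530273 seam [-54.29908698  -0.9360174 ]
-95 -80 120 [-94.  -27.6] [-81.2  27.5] z 129.3
-76 -32 617 [-76.  -39.1] [-32.1  37.1] z 129.3
-22 22 607 [-22.  -39.4] [21.8 36.8] z 129.2
32 76 575 [ 32.  -39.5] [75.4 36.9] z 129.2
80 95 122 [ 80.4 -28.9] [92.4 26.7] z 128.7
all c 574.6 -6.4 z 128.9 L 186.5 76.4 ang long 18.4 n 2463 mean [572.1  -6.2]
tool c 627.6 -276.0 z 88.9 L 99.6 44.3 ang long 28.4 n 410 mean [ 626.6 -274.6]
```

View pics/t22.png

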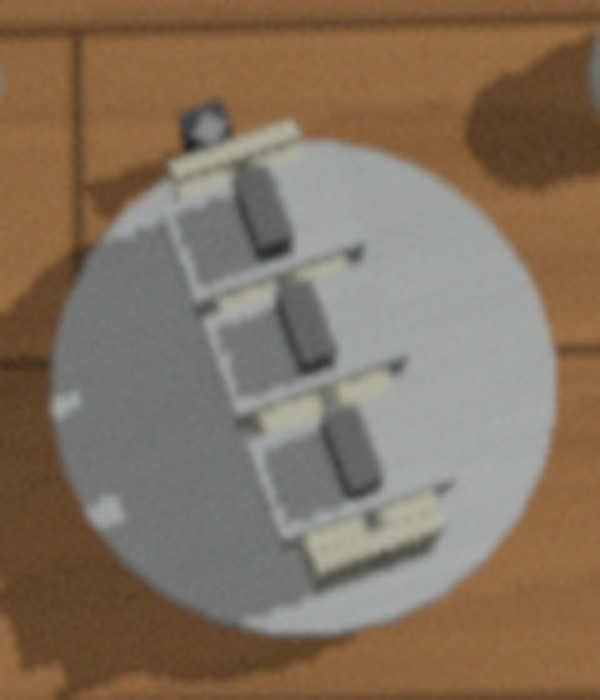

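```bash
python3 - <<'E'
from bench import arm
print(arm.job_done())
E
```

```text
the job is handed in; nothing more can be done
None
```

The job is handed in at about 63 s of robot time. All three parts are done, and my last checks found nothing out of place apart from the small disagreements listed at the end.

- **Wheel:** I turned it about 95° clockwise by the mould. The mould axis now measures 18.4–18.5° and the pointer 18.5°, good to about half a degree. This was unchanged after the clips went on. The mould hides the mark from the top camera. After the turn, the side view showed it in line with the pointer. In the final side picture the arm blocked that view, so the last check used the mould's direction only.
- **Seam stroke:** I drew the tip along the groove floor at about 2 cm/s from +69 mm to −71 mm, with every force reading about 4–6 N. The gripper tilted about 1° along the seam during the stroke.
- **Tool:** It is back in its rest, within about 1–2 mm of where it lay by camera.
- **Clips:** All three bare aluminium clips are astride the mould at about −54, +1 and +53 mm along the seam. Their plates are level at 129.2 mm in the camera, against 130 mm nominal. They are square to the seam within about 0.3°.
- **Other wares:** The yellow and blue look-alikes, cup, stamp, mug and jar look to be where they started.

**Disagreements:** The two cameras differ by 2–4 mm in sideways position, so I used a value between them together with the arm's own readings. The top camera puts the clips about 1 mm off the seam line, which is within that.

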